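# Turn the pot mat over with the spatula

## Robot

A 6-joint arm with a two-finger parallel gripper is mounted at the origin on the work surface. World frame = base frame: x ahead of the robot, y to its left, z up, the work surface at z = 0. Lengths are in m, angles in rad, forces in N, time in s.
With the tool pointing down it reaches from about 0.425 to 0.95 m from the base axis. Payload 3.5 kg.
Tool frame: the origin (TCP) lies at the very end of the fingers, on their centre line; the grasp point (between the pads) lies behind it (ctrl.grasp_offset is the z of the grasp point in the tool frame, in m); z points along the fingers, x is the direction in which the jaws open and shut, and the axes are right-handed (so a half turn about z gives the same grasp; the last joint's range is limited). The gripper opens to 85 mm and grips with 20 to 120 N. Pads are 22 mm wide; open, the fingers measure 114 mm over their backs; the gripper's body (76 mm by 85 mm) begins 54 mm behind the grasp point. The pads swing forward as they close: fully open they stand 13 mm farther back than shut.
Start: joints at [-1.494, 0.286, 1.577, -0, 1.279, -0.15], TCP at [0.152, -0.658, 0.231] pointing down, gripper open.
Joint ranges: [-2.77, 2.77], [-0.9, 2.22], [0.21, 2.48], [-1.53, 4.67], [0.24, 2.81], [-2.84, 2.84]. Speed limits (rad/s): [2.79, 2.79, 3.14, 3.14, 3.14, 3.14].

## Interface

Orientations are given as a unit quaternion [x, y, z, w].
In Python, from plant import ctrl gives the robot as it stands.
- The arm moves only by the shell command python3 -m jog 'ROWS' [FORCE]. ROWS is JSON, a list of rows, each an object with "grip": the closure, from 0 (fully open) to 1 (shut); "xyz": the shift along the tool's x, y, z in m, a list of three; "dr": the turn, a rotation vector about the tool's x, y, z in rad, a list of three. A call has 1 to 12 rows; each row is the pose to reach, as a shift and turn from the pose commanded when the call began, along the tool's axes at that moment; what a row does not reach only later rows make up. A row lasts 1/12 s, in which the tool goes at most 41.7 mm and 7.16 degrees, less where a joint would pass 70% of its speed; a pose out of reach is approached as far as the arm can. A call with a gripper value outside its range is refused whole. The fingers move at their own pace and stop on an object; FORCE is the grip in N (left out, the last holds). Time passes only in rows, so rows that repeat a pose let the fingers close. It gives the time, the measured TCP pose, the force and the opening at its end, in the units of the state.
- ctrl.get_state(): the state, without advancing time (a new reading comes with each control period).
- ctrl.read_camera(name): name is "scene" or "top" or "wrist"; returns the picture (480x640x3 uint8, red, green, blue); there is no depth.
- ctrl.get_calibration(name): a dict with "mtx" (3x3 intrinsics, pixels), "R" (3x3) and "t" (3): a world point X has camera coordinates R X + t; the wrist camera has in their place "hand_eye" (4x4, takes a point from camera to tool coordinates, whose origin is the TCP and whose axes are the tool frame's). Camera axes: x right, y down, z forward; pixel columns grow to the right and rows downward; lengths in m; the calibration is good to about 2 mm. A picture is of the moment at which its call begins: read the wrist's pose just before it. get_calibration takes no time and is no camera call.
- ctrl.sign_off(): hands the job in, once; it reports no verdict.
The state is a dict: "time": time; "qpos": joint angles; "dq": joint speeds; "joint_efforts": joint torques, N m; "eef_pos": TCP position; "tcp_rot": TCP orientation; "contact_force": force on the tool from outside, world axes, zero at the start; "wrist_torque": the same for the moment, N m; "opening": opening from 0.0 (shut) to 1.0 (fully open).
Only numpy, scipy, OpenCV 4.12 (cv2) and the standard library are available. Lean on these libraries where they do the work, as an engineer would, in place of code of your own. Each camera call takes 0.05 s, during which the arm holds its last target.

## Task

Take the spatula from the white tray, slide its blade flat along the floor of the aluminium board's sunken bay and right under the square pot mat, and press the mat home against the stop bar with a steady push of about 12 N; then, with a roll of the wrist, turn it over the step so that it lies flat, cork side down, on the raised shelf. The clay is brittle and freshly sealed: handle it with the spatula only, never with the gripper, and never push on mat or board with more than 25 N. Then lay the spatula back in the tray, standing level as it was, let go of it, and leave everything else where it is.

Things in the scene. Friction and masses are not known exactly. Their poses are not given: they have to be found in the camera images.
- spatula: Steel spatula, wooden handle, 160 g. Origin: centre of the blade's underside; x from handle to tip, z up, y across. Blade x -45 to 45, 70 wide, 3 thick. A square shoulder across the blade's rear (front face at x -41, 56 wide, top 12 above the underside) pushes a mat's edge. A cranked neck rises to the handle: x -70 to -185, 18 wide (y), 22 tall, centred 50 above the blade's underside. A foot at x -178 reaches down to blade level: it stands level.
- spatula_grip (a point): On the handle's centre line near the centre of mass, 112 mm behind the blade's centre, 50 above the blade's underside: a good place to grip from above across the 18 mm width. Axes as the spatula's. Grip firmly (about 100 N) or the tool pivots between the pads when its blade is pressed.
- spatula_tip (a point): Middle of the blade's front edge, at its underside. The last 20 mm of the blade thin down to 0.4 mm here. Axes as the spatula's.
- mat: Square pot mat, 100 x 100 x 13 mm, 140 to 240 g: 3 mm cork, 8 mm clay, and under the clay a round foot 60 mm wide, 2 mm high. Starts cork up. Origin: centre of the foot's face; z from clay to cork (up at the start, down when turned over). So a blade flat on the floor slips under its edge and lifts it; one held 2 mm too high jams. It lies loose, 3 to 55 mm short of the stop, edges nearly along the board's.
- board: Fixed aluminium board, 269 x 230 mm, two levels with an upright step at x = 0. Origin on the bench under the step; x from bay to shelf (away from the robot), y along the step, z up. Shelf: x 0 to 135, top at z 22, lip 6 higher at x 135 to 143. Bay: x -118 to 0, floor at z 12, lip 6 higher at x -126 to -118. All run y -140 to 90. A mat tipped up against the step falls over it onto the shelf.
- tray: Fixed white plastic tray, 190 x 330 mm (y is its long side), walls 4 mm thick and 8 mm high, floor 4 mm above the bench. Origin: centre of its underside; z up. The spatula starts in it with its blade towards +y.
- pot_small: Bystander: clay pot, 78 mm across, 65 mm high; origin under its centre.
- pot_large: Bystander: clay pot, 108 mm across, 90 mm high; origin under its centre.
- mat_stack: Bystander: stack of spare clay mats, 100 x 100 x 36 mm; origin under its centre.
- jar: Bystander: lidded glass jar, 68 mm across, 100 mm high; origin under its centre.
- dibber: Bystander: wooden dibber lying down, 155 mm long along its x, 22 mm thick; origin at its middle, underneath.
- cup: Bystander: grey plastic cup, 76 mm across, 95 mm high; origin under its centre.
- bay_mouth (a point): Middle of the bay's open end, at floor height (board x -59, y -140 mm): the blade goes in here along the board's +y. At the bay's other end a dark steel stop bar, 10 mm thick, 20 mm high, is clamped across it. It is adjustable: its inner face lies somewhere from y 45 to 75 mm, differs each time and is not reported, so it must be felt for. It does not yield. Axes as the board's.
There are look-alikes about, which are no part of the job. Of the things that look like the spatula, take the one that is farthest from the robot's base at the start. Leave any black look-alike of the mat alone.

How it is judged:
By the outcome, as a careful person would: the job done as asked, in the order asked, and still so for the second after the job is handed in, with the robot touching nothing.
It also fails if it takes over 72 s, if anything falls off the work surface, if the arm or the gripper's body presses on something with over 40 N, if the wrist force passes 120 N, or if a joint passes its speed limit or range.

## Working session

There is one attempt and no reset: what is moved stays moved. The work goes in short steps, Python scripts to look and compute and a shell command to move; the robot and the scene stay as the last step left them, time stands still between calls to the robot, and variables do not carry over. Pictures are saved under pics/ and viewed, and the job is handed in when it is done.

```bash
ls -la; mkdir -p pics
python3 - <<'E'
from plant import ctrl
import cv2,json
print(ctrl.get_state()); print(ctrl.grasp_offset)
for n in ["scene","top","wrist"]:
    im=ctrl.read_camera(n); cv2.imwrite(f"pics/{n}0.png",im[:,:,::-1])
    print(n,ctrl.get_calibration(n))
E
```

```text
total 12
drwxr-xr-x  3 agent agent 4096 Dec  6 21:30 .
drwxr-xr-x 23 root  root  4096 Dec  6 21:30 ..
drwxr-xr-x  2 agent agent 4096 Dec  6 21:30 pics
{'time': 0.0, 'qpos': array([-1.49400599e+00,  2.87229542e-01,  1.57818922e+00,  4.36737695e-05,
        1.27858983e+00, -1.49969756e-01]), 'dq': array([-2.46173540e-05, -7.57851026e-04,  8.50230851e-04, -1.69813520e-03,
        1.71566992e-04, -4.53325972e-04]), 'joint_efforts': array([ 4.13440341e-05, -4.05978870e+01, -2.92629308e+01, -9.39733172e-05,
        5.71514087e-03,  1.21608051e-05]), 'eef_pos': array([ 0.15176257, -0.65704204,  0.22989797]), 'tcp_rot': array([ 0.78256235, -0.62257105, -0.00080703, -0.00089907]), 'contact_force': array([ 0.08811754, -1.21378496,  0.45200565]), 'wrist_torque': array([-0.02020068,  0.05433269, -0.00738622]), 'opening': 1.0012477503077437}
-0.0187
scene {'mtx': array([[523.51455886,   0.        , 317.45591279],
       [  0.        , 523.51455886, 243.76867088],
       [  0.        ,   0.        ,   1.        ]]), 'R': array([[-0.42267434,  0.90607425, -0.01938725],
       [ 0.63159403,  0.27915
[... 315 characters left out ...]
-0.99956675, -0.00591593],
       [-0.99460307, -0.0280982 , -0.09987605],
       [ 0.09966655,  0.00876368, -0.9949823 ]]), 't': array([-0.08781769,  0.55032416,  1.6173092 ])}
wrist {'mtx': array([[331.14793148,   0.        , 317.84398019],
       [  0.        , 331.14793148, 238.71644794],
       [  0.        ,   0.        ,   1.        ]]), 'hand_eye': array([[ 9.99999496e-01,  2.44960868e-04, -9.73457144e-04,
        -4.49131176e-04],
       [ 7.25017529e-05,  9.49608596e-01,  3.13438207e-01,
        -8.15645995e-02],
       [ 1.00118337e-03, -3.13438120e-01,  9.49608099e-01,
        -1.43277631e-01],
       [ 0.00000000e+00,  0.00000000e+00,  0.00000000e+00,
         1.00000000e+00]])}
```

View pics/top0.png

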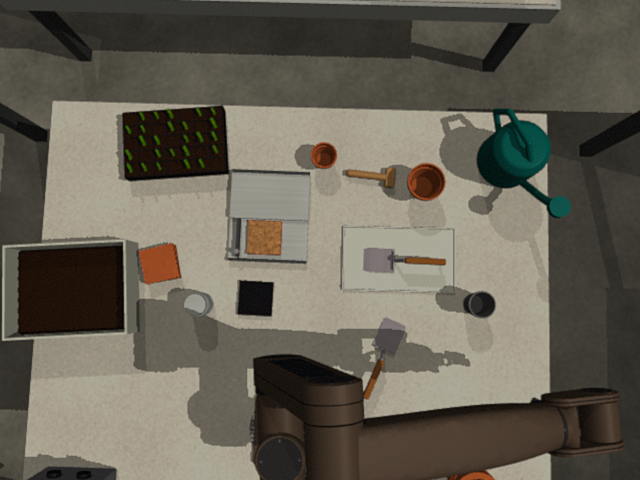

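View pics/scene0.png

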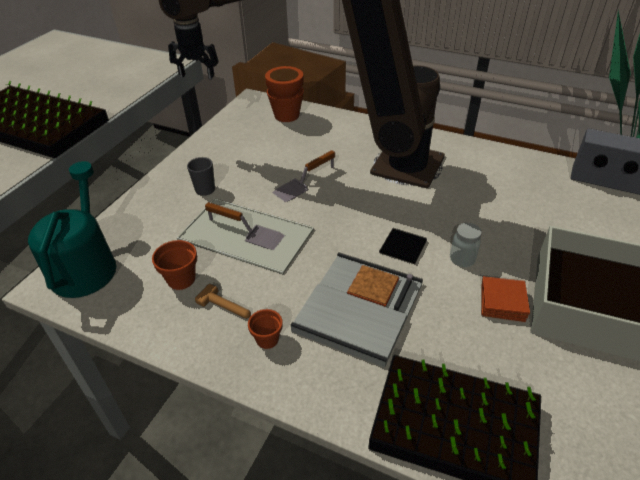

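View pics/wrist0.png

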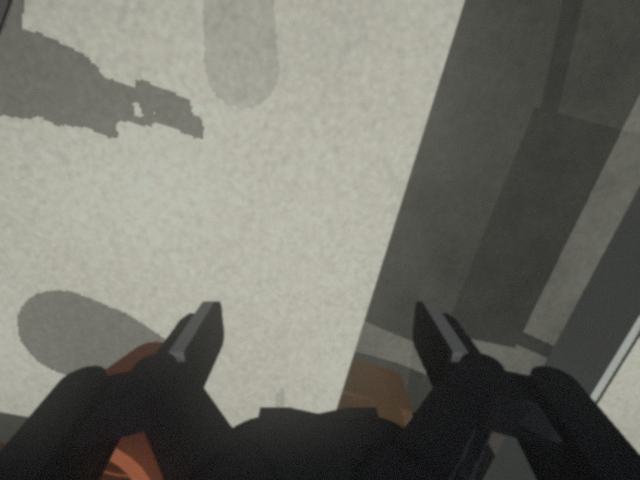

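Run:
```python
from plant import ctrl
print([a for a in dir(ctrl) if not a.startswith('__')])
import cv2
im=cv2.imread("pics/top0.png")
a=cv2.resize(im[160:270,220:320],None,fx=5,fy=5,interpolation=cv2.INTER_CUBIC); cv2.imwrite("pics/c_board.png",a)
b=cv2.resize(im[220:400,335:470],None,fx=4,fy=4,interpolation=cv2.INTER_CUBIC)[:600]; b=cv2.resize(im[220:365,335:470],None,fx=4,fy=4,interpolation=cv2.INTER_CUBIC);cv2.imwrite("pics/c_tray.png",b)
```

```text
['Unreachable', 'get_calibration', 'get_state', 'grasp_offset', 'read_camera', 'sign_off']
```

View pics/c_board.png

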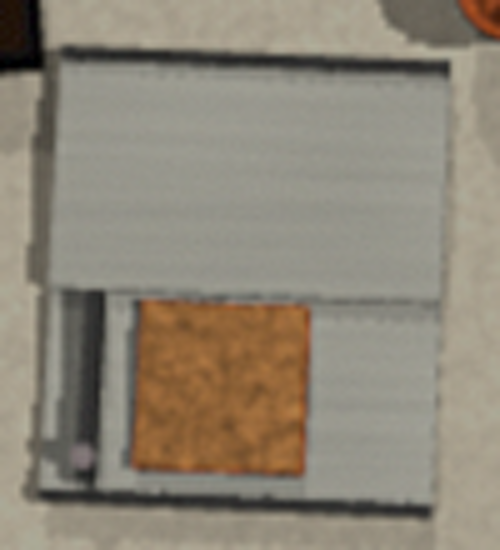

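View pics/c_tray.png

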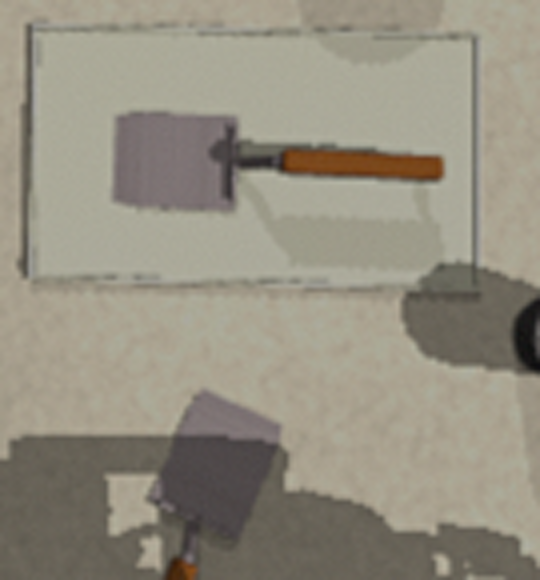

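The spatula look-alikes are the one in the tray, at about (378,260)–(445,262), and the one on the bench, at about (390,335)–(372,390). The tray one is farther from the base (bottom of the picture), so it is the one meant, and the enlarged crop confirms it. The mat is the cork one at (264,237) in the bay. The black one at (255,298) stays alone.

```bash
cat > h.py <<'E'
import numpy as np, cv2
from plant import ctrl
from scipy.spatial.transform import Rotation as Ro
def ray(name,uv,cal=None,pose=None):
    c=cal or ctrl.get_calibration(name)
    d=np.linalg.inv(c['mtx'])@np.array([uv[0],uv[1],1.])
    if name=='wrist':
        p,q=pose; R=Ro.from_quat(q).as_matrix(); H=c['hand_eye']
        return p+R@H[:3,3], R@H[:3,:3]@d
    return -c['R'].T@c['t'], c['R'].T@d
def onz(name,uv,z,pose=None):
    o,d=ray(name,uv,pose=pose); s=(z-o[2])/d[2]; return o+s*d
def two(uvA,nA,uvB,nB,pA=None,pB=None):
    o1,d1=ray(nA,uvA,pose=pA);o2,d2=ray(nB,uvB,pose=pB)
    A=np.stack([d1,-d2],1); s=np.linalg.lstsq(A,o2-o1,rcond=None)[0]
    a=o1+s[0]*d1;b=o2+s[1]*d2; return (a+b)/2,np.linalg.norm(a-b)
def px(name,X,pose=None):
    c=ctrl.get_calibration(name)
    if name=='wrist':
        p,q=pose;R=Ro.from_quat(q).as_matrix();H=c['hand_eye']
        x=np.linalg.inv(H)@np.append(R.T@(np.array(X)-p),1);x=x[:3]
    else: x=c['R']@np.array(X)+c['t']
    u=c['mtx']@x; return u[:2]/u[2]
E
python3 - <<'E'
from h import *
np.set_printoptions(precision=4,suppress=True)
f=lambda x,y:(x/5+220,y/5+160)
def P(n,c,z): w=onz('top',c,z); print(n,w); return w
a=P('lip far +y',f(65,47),.028);b=P('lip far -y',f(448,64),.028)
c=P('near +y',f(38,494),.018);d=P('near -y',f(430,512),.018)
e=P('step +y',f(62,290),.022);g=P('step -y',f(438,302),.022)
for u,v in((a,b),(c,d),(e,g)): print(np.linalg.norm(u-v),np.degrees(np.arctan2(*(u-v)[:2])))
m=[P('mat',f(*q),.025) for q in((138,302),(309,307),(303,475),(133,469))]
print(np.mean(m,0))
t=lambda x,y:(x/4+335,y/4+220)
T=[P('tray',t(*q),.012) for q in((30,27),(476,37),(478,293),(30,283))]; print(np.mean(T,0))
B=[P('blade',t(*q),.007) for q in((118,114),(236,117),(234,212),(113,205))];print(np.mean(B,0))
P('hand end',t(443,168),.065);P('hand front',t(283,160),.065)
E
```

```text
lip far +y [0.7456 0.186  0.028 ]
lip far -y [ 0.7416 -0.0395  0.028 ]
near +y [0.4827 0.1917 0.018 ]
near -y [ 0.4787 -0.0368  0.018 ]
step +y [0.6023 0.1824 0.022 ]
step -y [ 0.6014 -0.0378  0.022 ]
0.22553813890601587 1.0041676625506584
0.22860662612853672 0.9963979106974484
0.22019199347683124 0.23414358726129966
mat [0.5961 0.1372 0.025 ]
mat [0.5959 0.0373 0.025 ]
mat [0.4977 0.0373 0.025 ]
mat [0.4984 0.1361 0.025 ]
[0.547  0.0869 0.025 ]
tray [ 0.5868 -0.1405  0.012 ]
tray [ 0.5886 -0.4673  0.012 ]
tray [ 0.4019 -0.4697  0.012 ]
tray [ 0.3998 -0.1451  0.012 ]
[ 0.4943 -0.3057  0.012 ]
blade [ 0.525  -0.2067  0.007 ]
blade [ 0.5252 -0.2932  0.007 ]
blade [ 0.4557 -0.2928  0.007 ]
blade [ 0.4582 -0.2045  0.007 ]
[ 0.491  -0.2493  0.007 ]
hand end [ 0.4885 -0.4323  0.065 ]
hand front [ 0.491  -0.3196  0.065 ]
```

```bash
cat >> h.py <<'E'
def go(p,phi=0.,tilt=0.,axis_yaw=None):
    """print xyz, dr from the measured pose to TCP p, tool x at world yaw phi(deg); tilt(deg) about board +y"""
    s=ctrl.get_state(); R0=Ro.from_quat(s['tcp_rot'])
    Rt=Ro.from_euler('z',phi,degrees=True)*Ro.from_euler('y',tilt,degrees=True)*Ro.from_euler('x',180,degrees=True)
    x=R0.inv().apply(np.array(p)-s['eef_pos']); dr=(R0.inv()*Rt).as_rotvec()
    print('xyz',np.round(x,4),'dr',np.round(dr,4)); return x,dr
E
python3 - <<'E'
from h import *
go([.490,-.361,.20],0)
E
```

```text
xyz [-0.2125 -0.3962  0.0307] dr [-0.0014  0.0014 -1.344 ]
```

```bash
python3 -m jog '[{"grip":0.0,"xyz":[-0.08,-0.15,0.01],"dr":[0,0,-0.5]},{"grip":0.0,"xyz":[-0.2125,-0.396,0.03],"dr":[-0.0014,0.0014,-1.344]},{"grip":0.0,"xyz":[-0.2125,-0.396,0.03],"dr":[-0.0014,0.0014,-1.344]},{"grip":0.0,"xyz":[-0.2125,-0.396,0.03],"dr":[-0.0014,0.0014,-1.344]},{"grip":0.0,"xyz":[-0.2125,-0.396,0.03],"dr":[-0.0014,0.0014,-1.344]},{"grip":0.0,"xyz":[-0.2125,-0.396,0.03],"dr":[-0.0014,0.0014,-1.344]},{"grip":0.0,"xyz":[-0.2125,-0.396,0.03],"dr":[-0.0014,0.0014,-1.344]},{"grip":0.0,"xyz":[-0.2125,-0.396,0.03],"dr":[-0.0014,0.0014,-1.344]},{"grip":0.0,"xyz":[-0.2125,-0.396,0.03],"dr":[-0.0014,0.0014,-1.344]},{"grip":0.0,"xyz":[-0.2125,-0.396,0.03],"dr":[-0.0014,0.0014,-1.344]},{"grip":0.0,"xyz":[-0.2125,-0.396,0.03],"dr":[-0.0014,0.0014,-1.344]},{"grip":0.0,"xyz":[-0.2125,-0.396,0.03],"dr":[-0.0014,0.0014,-1.344]}]'
python3 - <<'E'
from h import *
print(ctrl.get_state());
E
```

```text
time: 1.15
eef_pos: [0.4932, -0.3568, 0.2003]
tcp_rot: [1.0, 0.004, 0.0, -0.0]
contact_force: [-0.8, -0.4, -1.2]
opening: 0.998
{'time': 1.15, 'qpos': array([-7.93261178e-01,  1.69000778e-01,  1.77393781e+00,  1.30526044e-03,
        1.19885660e+00, -8.02570340e-01]), 'dq': array([-0.07924512, -0.00956036,  0.006235  , -0.07043994,  0.0067116 ,
        0.04522341]), 'joint_efforts': array([  1.4550975 , -35.1704514 , -28.82583439,   0.1667527 ,
        -0.04863197,  -0.15745689]), 'eef_pos': array([ 0.49323566, -0.35679228,  0.20033117]), 'tcp_rot': array([ 9.99990054e-01,  4.41732332e-03,  3.64551879e-04, -4.96989790e-04]), 'contact_force': array([-0.77480895, -0.38582126, -1.15415363]), 'wrist_torque': array([-0.00357738, -0.01934759, -0.00971392]), 'opening': 0.9980721437884864}
```

```bash
cat >> h.py <<'E'
def wsnap(fn):
    s=ctrl.get_state(); im=ctrl.read_camera('wrist')[:,:,::-1]; cv2.imwrite(fn,im); p=(s['eef_pos'],s['tcp_rot']); np.save(fn+'.npy',np.concatenate(p)); return im,p
def lp(fn): a=np.load(fn+'.npy'); return (a[:3],a[3:])
E
python3 - <<'E'
from h import *
wsnap('pics/w1.png')
E
```

```text
(no output)
```

View pics/w1.png

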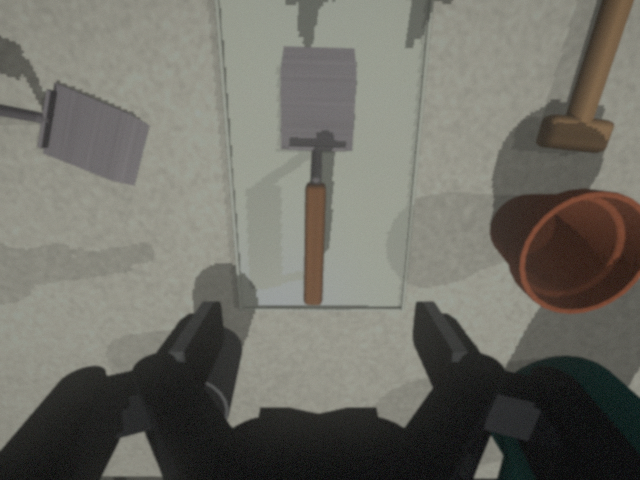

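The wrist view shows the spatula handle from (315,184) to (313,303) and the blade at about (281–355, 47–150). I'll turn these into positions.

Run:
```python
from h import *
np.set_printoptions(precision=4,suppress=True)
im=cv2.imread('pics/w1.png'); p=lp('pics/w1.png')
hsv=cv2.cvtColor(im,cv2.COLOR_BGR2HSV)
m=cv2.inRange(hsv,(3,110,60),(20,255,255)); m[:, :290]=0; m[:,340:]=0
ys,xs=np.nonzero(m); print(xs.min(),xs.max(),ys.min(),ys.max())
# centreline: row-wise means
for v in (190,210,230,250,270,290,300):
    r=xs[ys==v]; c=(r.min()+r.max())/2; print(v,r.min(),r.max(),onz('wrist',(c,v),.065,p))
print('end',onz('wrist',(313.5,ys.max()),.065,p),'front',onz('wrist',(315,ys.min()),.065,p))
B=[onz('wrist',c,z,p) for c,z in(((282,47),.004),((355,47),.004),((354,150),.007),((279,150),.007))]
for b in B: print(b)
print((B[0]+B[1])/2)
```

```text
307 323 189 300
190 311 317 [ 0.4907 -0.3238  0.065 ]
210 315 321 [ 0.4942 -0.3411  0.065 ]
230 313 313 [ 0.49   -0.3591  0.065 ]
250 310 310 [ 0.4874 -0.3778  0.065 ]
270 312 317 [ 0.4915 -0.3972  0.065 ]
290 310 314 [ 0.4893 -0.4175  0.065 ]
300 315 316 [ 0.4926 -0.4279  0.065 ]
end [ 0.4907 -0.4279  0.065 ] front [ 0.4915 -0.323   0.065 ]
[ 0.4603 -0.2043  0.004 ]
[ 0.5266 -0.2037  0.004 ]
[ 0.5292 -0.294   0.007 ]
[ 0.4554 -0.2946  0.007 ]
[ 0.4934 -0.204   0.004 ]
```

Run:
```python
from h import *
go([.4915,-.361,.0355],-.7)
```

```text
xyz [1.00e-04 2.00e-03 1.65e-01] dr [0.0006 0.0007 0.0171]
```

```bash
python3 -m jog '[{"grip":0.0,"xyz":[0,0.002,0.03],"dr":[0,0,0.017]},{"grip":0.0,"xyz":[0,0.002,0.07],"dr":[0,0,0.017]},{"grip":0.0,"xyz":[0,0.002,0.11],"dr":[0,0,0.017]},{"grip":0.0,"xyz":[0,0.002,0.14],"dr":[0,0,0.017]},{"grip":0.0,"xyz":[0,0.002,0.155],"dr":[0,0,0.017]},{"grip":0.0,"xyz":[0,0.002,0.165],"dr":[0,0,0.017]},{"grip":0.0,"xyz":[0,0.002,0.165],"dr":[0,0,0.017]}]'
python3 - <<'E'
from h import *
wsnap('pics/w2.png'); cv2.imwrite('pics/t2.png',ctrl.read_camera('top')[150:330,200:500,::-1].repeat(2,0).repeat(2,1))
go([.4915,-.361,.0355],-.7)
E
```

```text
time: 1.78
eef_pos: [0.4878, -0.3635, 0.0336]
tcp_rot: [1.0, -0.009, -0.002, -0.001]
contact_force: [0.4, 0.5, 1.9]
opening: 0.998
xyz [ 0.0015 -0.0041  0.0017] dr [ 0.0029 -0.0011 -0.0061]
```

View pics/w2.png

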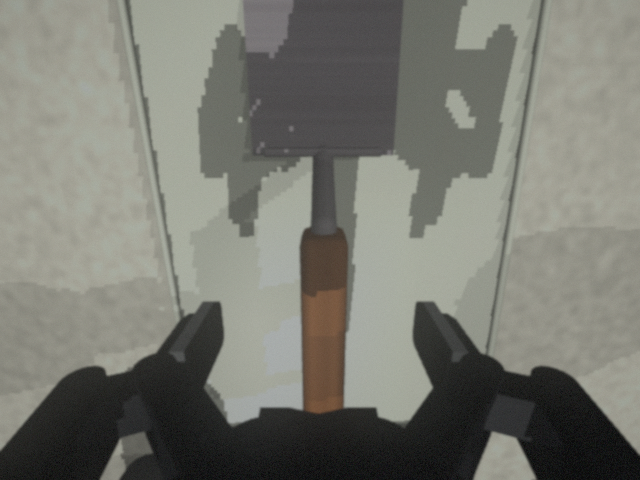

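View pics/t2.png

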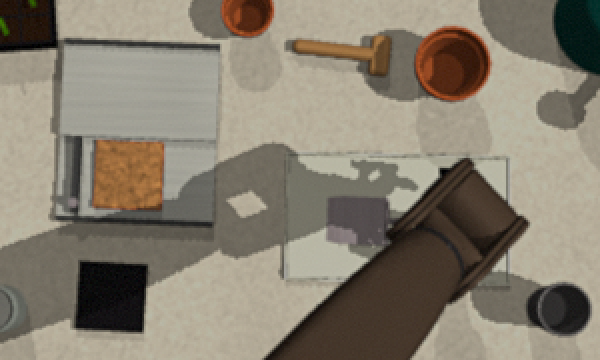

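```bash
python3 - <<'E'
from h import *
p=lp('pics/w2.png'); print(p[0])
print(onz('wrist',(324,229),.06,p),onz('wrist',(325,380),.065,p), onz('wrist',(324,155),.016,p))
E
python3 -m jog '[{"grip":0.0,"xyz":[0.002,-0.004,0.001],"dr":[0.001,0,-0.006]},{"grip":0.0,"xyz":[0.002,-0.004,0.001],"dr":[0.001,0,-0.006]},{"grip":0.0,"xyz":[0.002,-0.004,0.001],"dr":[0.001,0,-0.006]}]'
python3 - <<'E'
from h import *
np.set_printoptions(precision=4,suppress=True)
print(ctrl.get_state())
E
```

```text
[ 0.48784337 -0.36349875  0.03358654]
[ 0.49206867 -0.31719199  0.06      ] [ 0.49157628 -0.38075962  0.065     ] [ 0.49296295 -0.29373969  0.016     ]
time: 2.13
eef_pos: [0.4928, -0.3604, 0.037]
tcp_rot: [1.0, -0.005, 0.001, 0.001]
contact_force: [0.3, 0.3, -0.1]
opening: 0.996
{'time': 2.1333, 'qpos': array([-0.7973,  0.3724,  1.857 , -0.0006,  0.9086, -0.7864]), 'dq': array([-0.0009,  0.0055,  0.0047, -0.0036, -0.0038,  0.0007]), 'joint_efforts': array([ -0.0162, -38.2412, -23.7461,   0.0048,  -0.0045,   0.0004]), 'eef_pos': array([ 0.4928, -0.3604,  0.037 ]), 'tcp_rot': array([ 1.    , -0.0053,  0.0011,  0.0014]), 'contact_force': array([ 0.2776,  0.2661, -0.1281]), 'wrist_torque': array([ 0.0507, -0.0152, -0.0485]), 'opening': 0.9962350493837634}
```

```bash
python3 -m jog '[{"grip":0.0,"xyz":[-0.001,0,0.0015],"dr":[0.001,-0.002,0.002]},{"grip":1.0,"xyz":[-0.001,0,0.0015],"dr":[0.001,-0.002,0.002]},{"grip":1.0,"xyz":[-0.001,0,0.0015],"dr":[0.001,-0.002,0.002]},{"grip":1.0,"xyz":[-0.001,0,0.0015],"dr":[0.001,-0.002,0.002]},{"grip":1.0,"xyz":[-0.001,0,0.0015],"dr":[0.001,-0.002,0.002]},{"grip":1.0,"xyz":[-0.001,0,0.0015],"dr":[0.001,-0.002,0.002]},{"grip":1.0,"xyz":[-0.001,0,0.0015],"dr":[0.001,-0.002,0.002]},{"grip":1.0,"xyz":[-0.001,0,0.0015],"dr":[0.001,-0.002,0.002]}]' 100
python3 - <<'E'
from h import *
np.set_printoptions(precision=4,suppress=True)
print(ctrl.get_state())
E
```

```text
time: 2.8
eef_pos: [0.491, -0.3601, 0.034]
tcp_rot: [1.0, -0.006, -0.001, 0.0]
contact_force: [-0.4, 0.3, 0.8]
opening: 0.191
{'time': 2.8, 'qpos': array([-0.7987,  0.376 ,  1.8588, -0.0017,  0.9078, -0.7849]), 'dq': array([ 0.0012, -0.0018, -0.0001, -0.0004, -0.0016, -0.0012]), 'joint_efforts': array([  0.1425, -37.917 , -23.4078,   0.0903,   0.0029,   0.0567]), 'eef_pos': array([ 0.491 , -0.3601,  0.034 ]), 'tcp_rot': array([ 1.    , -0.0064, -0.0008,  0.0001]), 'contact_force': array([-0.4356,  0.2704,  0.7552]), 'wrist_torque': array([-0.0623,  0.0576,  0.0688]), 'opening': 0.19063751583287042}
```

```bash
python3 -m jog '[{"grip":1.0,"xyz":[0,0,-0.02],"dr":[0,0,0]},{"grip":1.0,"xyz":[0,0,-0.05],"dr":[0,0,0]},{"grip":1.0,"xyz":[0,0,-0.085],"dr":[0,0,0]},{"grip":1.0,"xyz":[0,0,-0.11],"dr":[0,0,0]},{"grip":1.0,"xyz":[0,0,-0.12],"dr":[0,0,0]},{"grip":1.0,"xyz":[0,0,-0.12],"dr":[0,0,0]},{"grip":1.0,"xyz":[0,0,-0.12],"dr":[0,0,0]}]'
python3 - <<'E'
from h import *
wsnap('pics/w3.png'); print(ctrl.get_state())
go([.55,-.05,.152],-1)
E
```

```text
time: 3.38
eef_pos: [0.4908, -0.3595, 0.1528]
tcp_rot: [1.0, -0.007, -0.001, -0.0]
contact_force: [0.2, -0.6, -2.3]
opening: 0.195
{'time': 3.4333, 'qpos': array([-7.98419122e-01,  2.19069319e-01,  1.81047991e+00, -1.26643955e-03,
        1.11721700e+00, -7.84830336e-01]), 'dq': array([ 0.00069424,  0.01792755,  0.01851189,  0.00075974,  0.00226651,
       -0.00011935]), 'joint_efforts': array([ 2.76537299e-03, -3.83308768e+01, -2.92568368e+01,  3.31363175e-02,
        1.15441062e-02,  9.29847411e-04]), 'eef_pos': array([ 0.49019003, -0.35894232,  0.15142544]), 'tcp_rot': array([ 0.99997527, -0.00651538, -0.00222217, -0.00144103]), 'contact_force': array([-0.18030614,  1.1325894 , -2.55894366]), 'wrist_torque': array([-0.08673482, -0.04972204, -0.02400381]), 'opening': 0.19201877984752702}
xyz [ 5.580e-02 -3.097e-01  1.000e-04] dr [-0.0028  0.0045  0.0044]
```

View pics/w3.png

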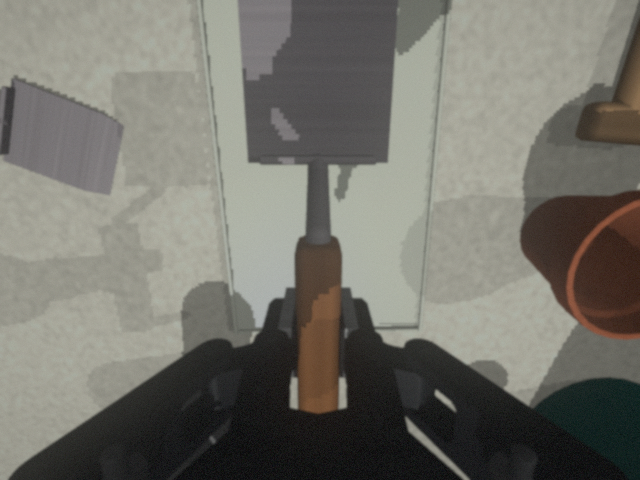

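```bash
cat >> h.py <<'E'
def tpx(X):
    c=ctrl.get_calibration('wrist'); x=(np.linalg.inv(c['hand_eye'])@np.append(X,1))[:3]; u=c['mtx']@x; return u[:2]/u[2]
def S(x,y,z,gz=-.0187,dy=0,dx=0):  # spatula coords (mm) -> nominal tool coords; spatula x=-tool y, spatula y = -tool x ,z=-tool z
    return np.array([-y/1e3+dx, -(x+112)/1e3+dy, -(z-50)/1e3+gz])
E
python3 - <<'E'
from h import *
for gz in (-.0187,-.0157,-.0217):
  print(gz,[np.round(tpx(S(*a,gz=gz)),1) for a in ((-70,0,61),(-41,28,12),(-41,-28,12),(-45,35,3),(-45,-35,3),(-185,0,61))])
E
```

```text
-0.0187 [array([315.1, 243.3]), array([257. , 152.2]), array([374.7, 152.2]), array([246.8, 159.2]), array([385.2, 159.2]), array([315.7, 474.2])]
-0.0157 [array([315.2, 240.7]), array([258.1, 151.8]), array([373.7, 151.8]), array([247.9, 158.7]), array([384.1, 158.7]), array([315.8, 468. ])]
-0.0217 [array([315. , 246.1]), array([255.9, 152.6]), array([375.7, 152.6]), array([245.5, 159.7]), array([386.4, 159.7]), array([315.7, 480.6])]
```

```bash
python3 -m jog '[{"grip":1.0,"xyz":[0.005,-0.02,0],"dr":[0,0,0]},{"grip":1.0,"xyz":[0.013,-0.055,0],"dr":[-0.0025,0.004,0.002]},{"grip":1.0,"xyz":[0.02,-0.095,0],"dr":[-0.0025,0.004,0.004]},{"grip":1.0,"xyz":[0.027,-0.135,0],"dr":[-0.0025,0.004,0.004]},{"grip":1.0,"xyz":[0.034,-0.175,0],"dr":[-0.0025,0.004,0.004]},{"grip":1.0,"xyz":[0.041,-0.215,0],"dr":[-0.0025,0.004,0.004]},{"grip":1.0,"xyz":[0.049,-0.255,0],"dr":[-0.0025,0.004,0.004]},{"grip":1.0,"xyz":[0.055,-0.29,0],"dr":[-0.0025,0.004,0.004]},{"grip":1.0,"xyz":[0.056,-0.305,0],"dr":[-0.0025,0.004,0.004]},{"grip":1.0,"xyz":[0.056,-0.31,0],"dr":[-0.0025,0.004,0.004]},{"grip":1.0,"xyz":[0.056,-0.31,0],"dr":[-0.0025,0.004,0.004]},{"grip":1.0,"xyz":[0.056,-0.31,0],"dr":[-0.0025,0.004,0.004]}]'
python3 - <<'E'
from h import *
wsnap('pics/w4.png'); print(ctrl.get_state())
E
```

```text
time: 4.43
eef_pos: [0.5503, -0.0511, 0.1521]
tcp_rot: [1.0, -0.008, -0.0, 0.001]
contact_force: [-0.5, -0.1, -1.7]
opening: 0.197
{'time': 4.4833, 'qpos': array([-0.2760693 ,  0.09822878,  1.94576969, -0.00249513,  1.09672324,
       -0.25690126]), 'dq': array([-0.01194412, -0.00665579, -0.01028527,  0.00218262,  0.00070738,
        0.00269698]), 'joint_efforts': array([ 6.02676664e-01, -3.16993690e+01, -2.75639910e+01,  6.37296913e-02,
        2.45366717e-02, -9.84655344e-04]), 'eef_pos': array([ 0.55062284, -0.05169752,  0.15261835]), 'tcp_rot': array([ 9.99958654e-01, -9.01484366e-03,  1.27732344e-04,  1.18571795e-03]), 'contact_force': array([-0.21305686,  0.54176751, -1.62919218]), 'wrist_torque': array([-0.09221303,  0.04433729,  0.02037225]), 'opening': 0.19182741790032642}
```

View pics/w4.png

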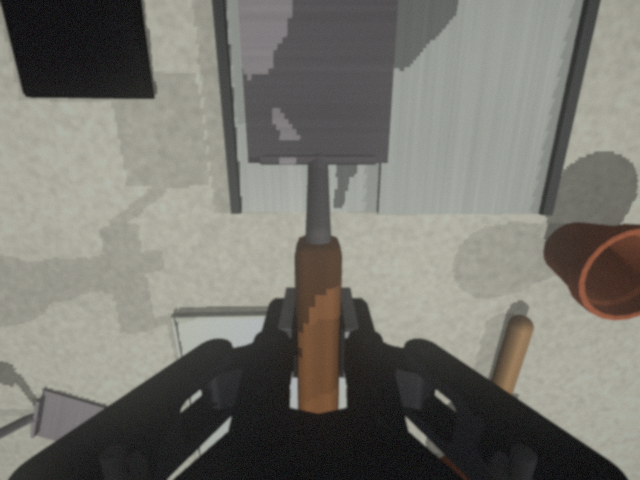

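The bay mouth end of the board shows: near lip corner (231,213), step (379,213), far lip (553,215); the blade hides the middle.

Run:
```python
from h import *
np.set_printoptions(precision=4,suppress=True)
p=lp('pics/w4.png')
for n,c,z in(('near lip outer -y',(231,213),.018),('near lip inner',(242,213),.018),('near lip outer top',(214,0),.018),('near inner top',(227,0),.018),('step',(379.5,213),.022),('step up',(380.5,168),.022),('far inner',(542,213.5),.028),('far outer',(553,214.5),.028),('far in top',(583,0),.028),('far out top',(599,0),.028)):
    print(n,onz('wrist',c,z,p))
```

```text
near lip outer -y [ 0.4766 -0.037   0.018 ]
near lip inner [ 0.4861 -0.0371  0.018 ]
near lip outer top [0.48   0.1188 0.018 ]
near inner top [0.4892 0.1186 0.018 ]
step [ 0.6035 -0.0381  0.022 ]
step up [ 0.6028 -0.0006  0.022 ]
far inner [ 0.7369 -0.0392  0.028 ]
far outer [ 0.7462 -0.0402  0.028 ]
far in top [0.7356 0.1112 0.028 ]
far out top [0.7466 0.111  0.028 ]
```

Run:
```python
from h import *
go([.5486,-.130,.062],-.7)
print(onz('top',(220+103/5,160+340/5),.032), onz('top',(220+103/5,160+460/5),.032))
```

```text
xyz [-0.0006  0.0781  0.0908] dr [ 0.0024 -0.0003 -0.0058]
[0.57240316 0.15564669 0.032     ] [0.50262913 0.1526694  0.032     ]
```

```bash
python3 -m jog '[{"grip":1.0,"xyz":[0,0.02,0],"dr":[0,0,-0.005]},{"grip":1.0,"xyz":[0,0.05,0],"dr":[0,0,-0.005]},{"grip":1.0,"xyz":[0,0.073,0.01],"dr":[-0.01,0,-0.005]},{"grip":1.0,"xyz":[-0.0005,0.078,0.035],"dr":[-0.015,0,-0.005]},{"grip":1.0,"xyz":[-0.0005,0.078,0.065],"dr":[-0.015,0,-0.005]},{"grip":1.0,"xyz":[-0.0005,0.078,0.085],"dr":[-0.015,0,-0.005]},{"grip":1.0,"xyz":[-0.0005,0.078,0.091],"dr":[-0.015,0,-0.005]},{"grip":1.0,"xyz":[-0.0005,0.078,0.091],"dr":[-0.015,0,-0.005]},{"grip":1.0,"xyz":[-0.0005,0.078,0.091],"dr":[-0.015,0,-0.005]}]'
python3 - <<'E'
from h import *
s=ctrl.get_state(); print(s['eef_pos'],s['contact_force'],s['wrist_torque'],Ro.from_quat(s['tcp_rot']).as_matrix())
cv2.imwrite('pics/s5.png',ctrl.read_camera('scene')[150:400,100:450,::-1].repeat(2,0).repeat(2,1))
cv2.imwrite('pics/t5.png',ctrl.read_camera('top')[150:330,200:500,::-1].repeat(2,0).repeat(2,1))
E
```

```text
time: 5.23
eef_pos: [0.5499, -0.13, 0.0635]
tcp_rot: [1.0, -0.007, 0.001, 0.009]
contact_force: [0.1, 0.3, -0.4]
opening: 0.195
[ 0.5499045  -0.12995424  0.06350564] [ 0.10932124  0.26086528 -0.39293187] [-0.00312076  0.00336249  0.02420261] [[ 0.99990751 -0.01335928  0.00254786]
 [-0.01331218 -0.99975498 -0.0176851 ]
 [ 0.0027835   0.01764955 -0.99984036]]
```

View pics/s5.png

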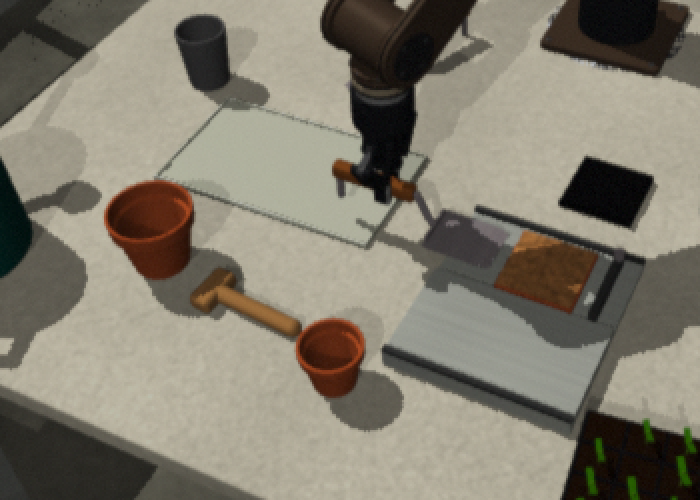

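View pics/t5.png

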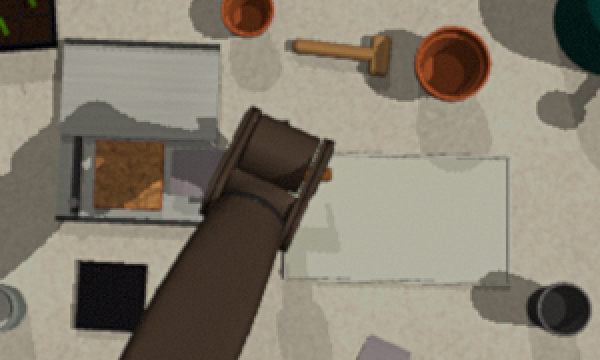

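```bash
python3 -m jog '[{"grip":1.0,"xyz":[0,0,0.006],"dr":[0,0,0]},{"grip":1.0,"xyz":[0,0,0.012],"dr":[0,0,0]},{"grip":1.0,"xyz":[0,0,0.015],"dr":[0,0,0]},{"grip":1.0,"xyz":[0,0,0.015],"dr":[0,0,0]},{"grip":1.0,"xyz":[0,0,0.015],"dr":[0,0,0]}]'
python3 -m jog '[{"grip":1.0,"xyz":[0,0,0.001],"dr":[0,0,0]},{"grip":1.0,"xyz":[0,0,0.001],"dr":[0,0,0]},{"grip":1.0,"xyz":[0,0,0.001],"dr":[0,0,0]}]'
python3 -m jog '[{"grip":1.0,"xyz":[0,0,0.001],"dr":[0,0,0]},{"grip":1.0,"xyz":[0,0,0.001],"dr":[0,0,0]},{"grip":1.0,"xyz":[0,0,0.001],"dr":[0,0,0]}]'
python3 -m jog '[{"grip":1.0,"xyz":[0,0,0.001],"dr":[0,0,0]},{"grip":1.0,"xyz":[0,0,0.001],"dr":[0,0,0]},{"grip":1.0,"xyz":[0,0,0.001],"dr":[0,0,0]}]'
python3 - <<'E'
from h import *
s=ctrl.get_state(); print(s['eef_pos'],s['contact_force'],s['wrist_torque'])
E
```

```text
time: 5.75
eef_pos: [0.5493, -0.1289, 0.0476]
tcp_rot: [1.0, -0.006, 0.001, 0.009]
contact_force: [-0.2, 0.2, -2.0]
opening: 0.194
time: 6.0
eef_pos: [0.5497, -0.1292, 0.0471]
tcp_rot: [1.0, -0.006, 0.001, 0.009]
contact_force: [0.5, -0.0, -0.9]
opening: 0.192
time: 6.25
eef_pos: [0.5496, -0.1292, 0.0459]
tcp_rot: [1.0, -0.006, 0.001, 0.009]
contact_force: [-0.1, 0.2, -1.5]
opening: 0.19
time: 6.5
eef_pos: [0.5496, -0.1292, 0.0449]
tcp_rot: [1.0, -0.006, 0.001, 0.009]
contact_force: [1.0, -0.3, -1.2]
opening: 0.198
[ 0.54957632 -0.12918071  0.04486888] [ 0.98590894 -0.34296653 -1.22434089] [-0.03698562  0.02951938 -0.02067305]
```

```bash
python3 -m jog '[{"grip":1.0,"xyz":[0,0,0.001],"dr":[0,0,0]},{"grip":1.0,"xyz":[0,0,0.001],"dr":[0,0,0]}]'
python3 -m jog '[{"grip":1.0,"xyz":[0,0,0.001],"dr":[0,0,0]},{"grip":1.0,"xyz":[0,0,0.001],"dr":[0,0,0]}]'
python3 - <<'E'
from h import *
s=ctrl.get_state(); print(s['eef_pos'],s['contact_force'],s['wrist_torque'])
E
```

```text
time: 6.67
eef_pos: [0.5497, -0.1293, 0.044]
tcp_rot: [1.0, -0.006, 0.001, 0.009]
contact_force: [0.0, -0.9, -0.2]
opening: 0.197
time: 6.83
eef_pos: [0.5499, -0.1295, 0.0434]
tcp_rot: [1.0, -0.006, 0.001, 0.009]
contact_force: [-0.5, -1.0, 1.0]
opening: 0.198
[ 0.54989182 -0.12950239  0.0433612 ] [-0.4825038  -1.01276305  0.95029182] [0.24620535 0.15725356 0.09896285]
```

```bash
python3 -m jog '[{"grip":1.0,"xyz":[0,0,0.001],"dr":[0,0,0]},{"grip":1.0,"xyz":[0,-0.004,0.001],"dr":[0,0,0]},{"grip":1.0,"xyz":[0,-0.009,0.0009],"dr":[0,0,0]},{"grip":1.0,"xyz":[0,-0.015,0.0008],"dr":[0,0,0]},{"grip":1.0,"xyz":[0,-0.02,0.0007],"dr":[0,0,0]}]'
python3 - <<'E'
from h import *
s=ctrl.get_state(); print(s['eef_pos'],s['contact_force'],s['wrist_torque'])
E
python3 -m jog '[{"grip":1.0,"xyz":[0,-0.003,0],"dr":[0,0,0]},{"grip":1.0,"xyz":[0,-0.006,-0.0001],"dr":[0,0,0]},{"grip":1.0,"xyz":[0,-0.01,-0.0002],"dr":[0,0,0]}]'
python3 - <<'E'
from h import *
s=ctrl.get_state(); print(s['eef_pos'],s['contact_force'],s['wrist_torque'])
cv2.imwrite('pics/t6.png',ctrl.read_camera('top')[190:280,210:330,::-1].repeat(5,0).repeat(5,1))
E
```

```text
time: 7.25
eef_pos: [0.5506, -0.1089, 0.0426]
tcp_rot: [1.0, -0.006, 0.002, 0.009]
contact_force: [0.2, -3.1, 4.6]
opening: 0.199
[ 0.55056515 -0.10894198  0.04258293] [ 0.24925387 -3.09110838  4.59339895] [ 0.01113512  0.02292045 -0.02528505]
time: 7.5
eef_pos: [0.5508, -0.0997, 0.0427]
tcp_rot: [1.0, -0.006, 0.002, 0.01]
contact_force: [0.6, -4.9, 5.5]
opening: 0.191
[ 0.5507815  -0.09967331  0.0427362 ] [ 0.55329012 -4.85214492  5.48068213] [-0.23781278  0.07152213 -0.00175609]
```

View pics/t6.png

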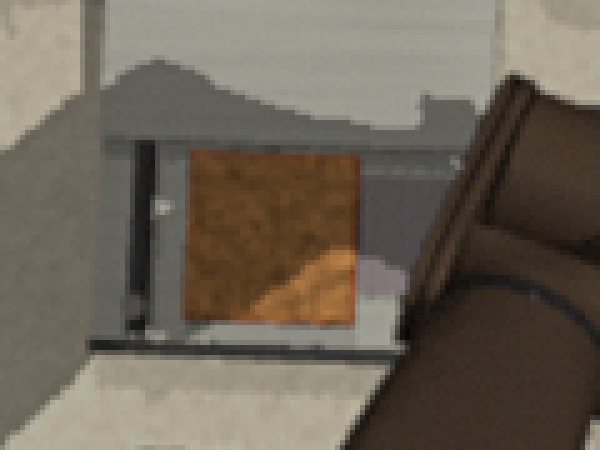

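```bash
python3 -m jog '[{"grip":1.0,"xyz":[0,-0.003,-0.0004],"dr":[0,0,0]},{"grip":1.0,"xyz":[0,-0.006,-0.0006],"dr":[0,0,0]},{"grip":1.0,"xyz":[0,-0.01,-0.0007],"dr":[0,0,0]}]'
python3 -m jog '[{"grip":1.0,"xyz":[0,-0.003,0],"dr":[0,0,0]},{"grip":1.0,"xyz":[0,-0.006,-0.0001],"dr":[0,0,0]},{"grip":1.0,"xyz":[0,-0.01,-0.0002],"dr":[0,0,0]}]'
python3 - <<'E'
from h import *
s=ctrl.get_state(); print(s['eef_pos'],s['contact_force'],s['wrist_torque'])
cv2.imwrite('pics/t7.png',ctrl.read_camera('top')[190:280,210:330,::-1].repeat(5,0).repeat(5,1))
E
```

```text
time: 7.8
eef_pos: [0.5506, -0.0898, 0.0429]
tcp_rot: [1.0, -0.006, 0.002, 0.009]
contact_force: [-0.3, -5.9, 5.1]
opening: 0.192
time: 8.05
eef_pos: [0.5508, -0.0798, 0.043]
tcp_rot: [1.0, -0.006, 0.002, 0.01]
contact_force: [-0.2, -5.7, 4.2]
opening: 0.197
[ 0.55076269 -0.07981652  0.04298211] [-0.16054337 -5.7467981   4.18582927] [-0.34710732 -0.00564018  0.01583612]
```

View pics/t7.png

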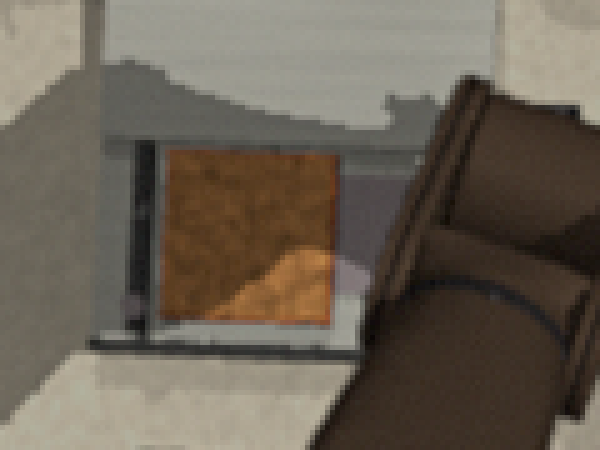

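```bash
for i in 1; do true; done; python3 -m jog '[{"grip":1.0,"xyz":[0,-0.002,0],"dr":[0,0,0]},{"grip":1.0,"xyz":[0,-0.004,-0.0001],"dr":[0,0,0]}]'
python3 -m jog '[{"grip":1.0,"xyz":[0,-0.002,0],"dr":[0,0,0]},{"grip":1.0,"xyz":[0,-0.004,-0.0001],"dr":[0,0,0]}]'
python3 -m jog '[{"grip":1.0,"xyz":[0,-0.002,0],"dr":[0,0,0]},{"grip":1.0,"xyz":[0,-0.004,-0.0001],"dr":[0,0,0]}]'
python3 - <<'E'
from h import *
s=ctrl.get_state(); print(s['eef_pos'],s['contact_force'],s['wrist_torque'])
cv2.imwrite('pics/t8.png',ctrl.read_camera('top')[190:280,210:330,::-1].repeat(5,0).repeat(5,1))
E
```

```text
time: 8.27
eef_pos: [0.5507, -0.0757, 0.0429]
tcp_rot: [1.0, -0.006, 0.002, 0.009]
contact_force: [-0.5, -5.1, 5.5]
opening: 0.197
time: 8.43
eef_pos: [0.5507, -0.0717, 0.0429]
tcp_rot: [1.0, -0.006, 0.001, 0.009]
contact_force: [-0.3, -5.5, 4.1]
opening: 0.199
time: 8.6
eef_pos: [0.5508, -0.0681, 0.043]
tcp_rot: [1.0, -0.006, 0.002, 0.01]
contact_force: [0.7, -5.6, 4.7]
opening: 0.197
[ 0.55084643 -0.0680627   0.04302849] [ 0.72532957 -5.62966558  4.74876601] [-0.4930888   0.0704743  -0.03052522]
```

View pics/t8.png

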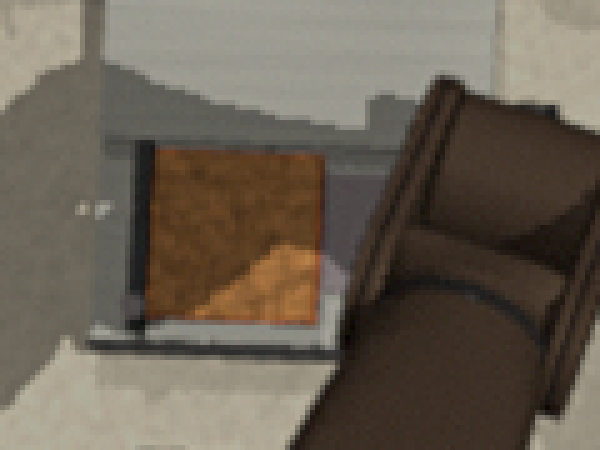

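```bash
python3 -m jog '[{"grip":1.0,"xyz":[0,-0.001,0],"dr":[0,0,0]},{"grip":1.0,"xyz":[0,-0.002,0],"dr":[0,0,0]}]'
python3 -m jog '[{"grip":1.0,"xyz":[0,-0.001,0],"dr":[0,0,0]},{"grip":1.0,"xyz":[0,-0.002,0],"dr":[0,0,0]}]'
python3 - <<'E'
from h import *
s=ctrl.get_state(); print(s['eef_pos'],s['contact_force'],s['wrist_torque'])
E
```

```text
time: 8.82
eef_pos: [0.5509, -0.0661, 0.043]
tcp_rot: [1.0, -0.006, 0.002, 0.01]
contact_force: [-0.4, -6.9, 4.8]
opening: 0.197
time: 8.98
eef_pos: [0.5509, -0.0641, 0.043]
tcp_rot: [1.0, -0.006, 0.002, 0.01]
contact_force: [-1.0, -6.8, 4.7]
opening: 0.192
[ 0.55091629 -0.06412451  0.04299351] [-0.96251097 -6.76801886  4.67981909] [-0.44456761  0.03763177  0.04179509]
```

```bash
python3 -m jog '[{"grip":1.0,"xyz":[0,-0.003,0.0003],"dr":[0.003,0,0]},{"grip":1.0,"xyz":[0,-0.006,0.0005],"dr":[0.005,0,0]}]'
python3 -m jog '[{"grip":1.0,"xyz":[0,-0.003,0.0003],"dr":[0.003,0,0]},{"grip":1.0,"xyz":[0,-0.006,0.0005],"dr":[0.005,0,0]}]'
python3 - <<'E'
from h import *
s=ctrl.get_state(); print(s['eef_pos'],s['contact_force'],s['wrist_torque'])
cv2.imwrite('pics/t9.png',ctrl.read_camera('top')[190:280,210:330,::-1].repeat(5,0).repeat(5,1))
E
```

```text
time: 9.15
eef_pos: [0.5509, -0.0581, 0.0423]
tcp_rot: [1.0, -0.006, 0.002, 0.007]
contact_force: [-0.1, -6.3, 3.6]
opening: 0.198
time: 9.32
eef_pos: [0.5512, -0.0523, 0.042]
tcp_rot: [1.0, -0.005, 0.002, 0.005]
contact_force: [0.5, -8.1, 6.3]
opening: 0.199
[ 0.55119211 -0.05230477  0.04197711] [ 0.53817235 -8.07751084  6.34290744] [-0.74408851  0.06827025  0.05782856]
```

View pics/t9.png

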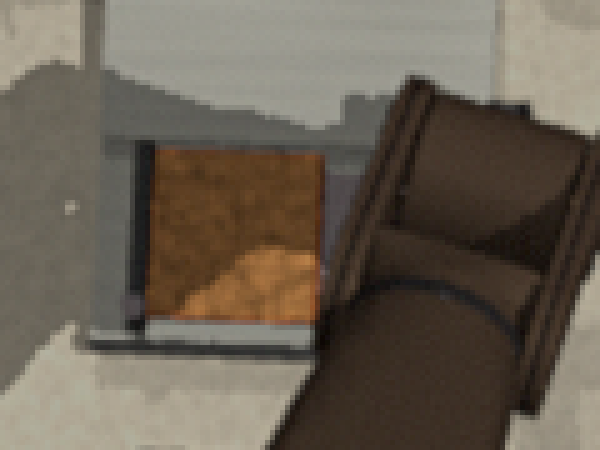

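```bash
python3 -m jog '[{"grip":1.0,"xyz":[0,-0.004,0.0001],"dr":[0.003,0,0]},{"grip":1.0,"xyz":[0,-0.008,0.0002],"dr":[0.005,0,0]}]'
python3 -m jog '[{"grip":1.0,"xyz":[0,-0.004,0],"dr":[0.003,0,0]},{"grip":1.0,"xyz":[0,-0.008,0],"dr":[0.005,0,0]}]'
python3 - <<'E'
from h import *
s=ctrl.get_state(); print(s['eef_pos'],s['contact_force'],s['wrist_torque'],s['tcp_rot'])
E
```

```text
time: 9.53
eef_pos: [0.5515, -0.0447, 0.042]
tcp_rot: [1.0, -0.005, 0.002, 0.003]
contact_force: [-0.2, -8.2, 6.1]
opening: 0.194
time: 9.7
eef_pos: [0.5516, -0.0367, 0.0419]
tcp_rot: [1.0, -0.005, 0.002, 0.001]
contact_force: [-0.1, -7.3, 5.6]
opening: 0.189
[ 0.55163293 -0.03673288  0.04193443] [-0.07390285 -7.28313026  5.58279464] [-1.17284721  0.10013109  0.03078858] [ 9.99985279e-01 -4.97362752e-03  2.07066792e-03  6.46464891e-04]
```

```bash
python3 -m jog '[{"grip":1.0,"xyz":[0,-0.004,-0.0002],"dr":[0,0,0]},{"grip":1.0,"xyz":[0,-0.008,-0.0004],"dr":[0,0.002,0]},{"grip":1.0,"xyz":[0,-0.012,-0.0004],"dr":[0,0.004,0]},{"grip":1.0,"xyz":[0,-0.013,-0.0004],"dr":[0,0.004,0]}]'
python3 - <<'E'
from h import *
s=ctrl.get_state(); print(s['eef_pos'],s['contact_force'],s['wrist_torque'],s['tcp_rot'])
wsnap('pics/w9.png')
cv2.imwrite('pics/t10.png',ctrl.read_camera('top')[190:280,210:330,::-1].repeat(5,0).repeat(5,1))
E
```

```text
time: 10.03
eef_pos: [0.5513, -0.0234, 0.042]
tcp_rot: [1.0, -0.004, 0.004, 0.001]
contact_force: [0.6, -7.8, 4.2]
opening: 0.192
[ 0.55129627 -0.0233575   0.04196866] [ 0.56429724 -7.82197264  4.1766427 ] [-1.24319791  0.23888433  0.12530312] [ 9.99983818e-01 -4.41938659e-03  3.51229643e-03  7.04985640e-04]
```

View pics/w9.png

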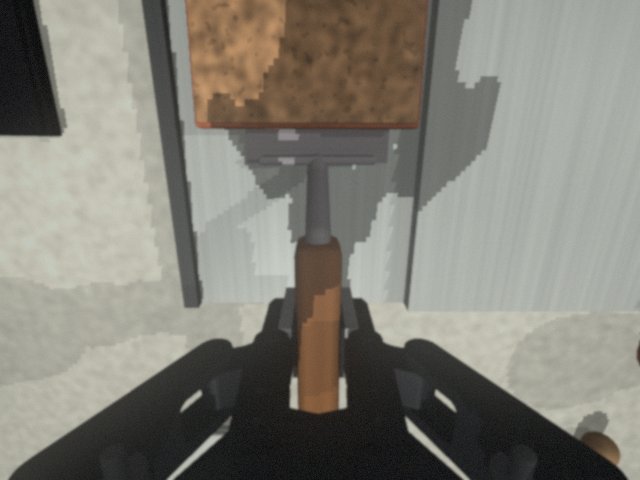

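View pics/t10.png

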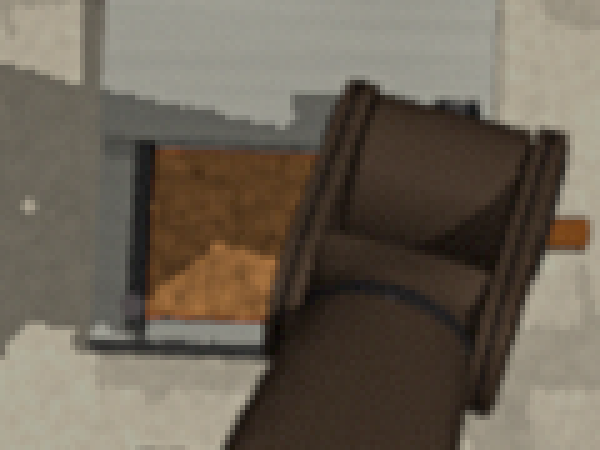

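```bash
python3 -m jog '[{"grip":1.0,"xyz":[0,-0.002,-0.0001],"dr":[0,-0.004,0]},{"grip":1.0,"xyz":[0,-0.004,-0.0002],"dr":[0,-0.007,0]}]'
python3 -m jog '[{"grip":1.0,"xyz":[0,-0.002,-0.0001],"dr":[0,0,0]},{"grip":1.0,"xyz":[0,-0.002,-0.0002],"dr":[0,0,0]}]'
python3 - <<'E'
from h import *
s=ctrl.get_state(); print(s['eef_pos'],s['contact_force'],s['wrist_torque'],s['tcp_rot'])
E
```

```text
time: 10.3
eef_pos: [0.5513, -0.0198, 0.042]
tcp_rot: [1.0, -0.005, -0.0, 0.001]
contact_force: [-0.9, -7.9, 4.0]
opening: 0.192
time: 10.47
eef_pos: [0.5513, -0.0173, 0.042]
tcp_rot: [1.0, -0.005, 0.0, 0.0]
contact_force: [0.1, -6.3, 2.3]
opening: 0.193
[ 0.55134513 -0.01733865  0.04198865] [ 0.13401655 -6.2523419   2.25895351] [-1.08640645 -0.22927973 -0.04253683] [ 9.99986478e-01 -5.18211967e-03  2.66806835e-04  3.45126414e-04]
```

```bash
python3 -m jog '[{"grip":1.0,"xyz":[0,-0.001,-0.0001],"dr":[0,0,0]},{"grip":1.0,"xyz":[0,-0.0015,-0.0002],"dr":[0,0,0]}]'
python3 -m jog '[{"grip":1.0,"xyz":[0,-0.001,0],"dr":[0,0,0]},{"grip":1.0,"xyz":[0,-0.0015,0],"dr":[0,0,0]}]'
python3 - <<'E'
from h import *
s=ctrl.get_state(); print(s['eef_pos'],s['contact_force'],s['wrist_torque'],s['tcp_rot'])
wsnap('pics/w10.png')
E
```

```text
time: 10.63
eef_pos: [0.5512, -0.016, 0.042]
tcp_rot: [1.0, -0.005, 0.0, 0.0]
contact_force: [-0.1, -6.3, 2.1]
opening: 0.195
time: 10.8
eef_pos: [0.5512, -0.0146, 0.042]
tcp_rot: [1.0, -0.005, 0.0, 0.0]
contact_force: [-0.5, -8.1, 3.1]
opening: 0.194
[ 0.55121136 -0.01461745  0.04198253] [-0.49476749 -8.0605761   3.07683189] [-1.29776753 -0.23931016 -0.04972355] [ 9.99985884e-01 -5.28941511e-03  1.23434724e-04  4.88918308e-04]
```

View pics/w10.png

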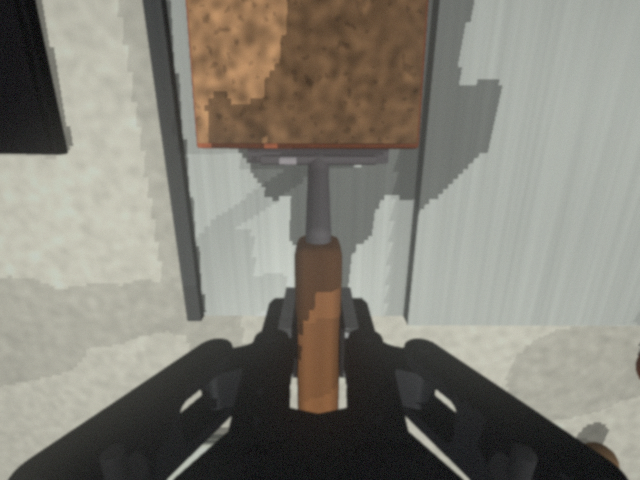

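```bash
python3 -m jog '[{"grip":1.0,"xyz":[0,-0.0003,-0.0005],"dr":[0,0,0]},{"grip":1.0,"xyz":[0,-0.0005,-0.0005],"dr":[0,0,0]}]'
python3 - <<'E'
from h import *
s=ctrl.get_state(); print(s['eef_pos'],s['contact_force'],s['wrist_torque'])
E
python3 -m jog '[{"grip":1.0,"xyz":[0,-0.0005,0],"dr":[0,0,0]},{"grip":1.0,"xyz":[0,-0.001,0],"dr":[0,0,0]}]'
python3 - <<'E'
from h import *
s=ctrl.get_state(); print(s['eef_pos'],s['contact_force'],s['wrist_torque'])
E
```

```text
time: 11.02
eef_pos: [0.5509, -0.0138, 0.042]
tcp_rot: [1.0, -0.006, -0.0, 0.0]
contact_force: [1.6, -6.3, 1.1]
opening: 0.193
[ 0.55089861 -0.01377622  0.04202249] [ 1.61620012 -6.30776682  1.07204116] [-1.19321607 -0.28100403 -0.19180598]
time: 11.18
eef_pos: [0.5509, -0.0129, 0.042]
tcp_rot: [1.0, -0.005, -0.0, 0.0]
contact_force: [0.5, -7.5, 2.0]
opening: 0.192
[ 0.55087664 -0.0128943   0.04203996] [ 0.48857813 -7.49600276  2.03440819] [-1.25450508 -0.26199436 -0.10998998]
```

```bash
python3 -m jog '[{"grip":1.0,"xyz":[0,0,-0.0004],"dr":[0,0,0]},{"grip":1.0,"xyz":[0,0,-0.0008],"dr":[0,0,0]},{"grip":1.0,"xyz":[0,0,-0.0008],"dr":[0,0,0]}]'
python3 - <<'E'
from h import *
s=ctrl.get_state(); print(s['eef_pos'],s['contact_force'],s['wrist_torque'])
E
python3 -m jog '[{"grip":1.0,"xyz":[0,-0.0005,0],"dr":[0,0,0]},{"grip":1.0,"xyz":[0,-0.001,0],"dr":[0,0,0]}]'
python3 - <<'E'
from h import *
s=ctrl.get_state(); print(s['eef_pos'],s['contact_force'],s['wrist_torque'])
E
```

```text
time: 11.43
eef_pos: [0.5504, -0.0121, 0.0422]
tcp_rot: [1.0, -0.006, -0.001, -0.001]
contact_force: [0.9, -4.1, -2.5]
opening: 0.195
[ 0.5504132  -0.01210765  0.04224106] [ 0.88512669 -4.06187515 -2.5245648 ] [-0.95369021 -0.39743218 -0.23854447]
time: 11.6
eef_pos: [0.5503, -0.011, 0.0425]
tcp_rot: [1.0, -0.006, -0.001, -0.001]
contact_force: [0.5, -6.7, -2.1]
opening: 0.193
[ 0.55031358 -0.01095785  0.04249292] [ 0.45220922 -6.73080826 -2.11473239] [-1.37281349 -0.29192868 -0.06384372]
```

```bash
python3 -m jog '[{"grip":1.0,"xyz":[0,-0.0005,0],"dr":[0,0,0]},{"grip":1.0,"xyz":[0,-0.001,0],"dr":[0,0,0]}]'
python3 - <<'E'
from h import *
s=ctrl.get_state(); print(s['eef_pos'],s['contact_force'],s['wrist_torque'])
E
python3 -m jog '[{"grip":1.0,"xyz":[0,-0.0003,0],"dr":[0,0,0]},{"grip":1.0,"xyz":[0,-0.0006,0],"dr":[0,0,0]}]'
python3 - <<'E'
from h import *
s=ctrl.get_state(); print(s['eef_pos'],s['contact_force'],s['wrist_torque'])
E
```

```text
time: 11.77
eef_pos: [0.5505, -0.0108, 0.0429]
tcp_rot: [1.0, -0.005, -0.001, 0.0]
contact_force: [0.2, -9.5, -1.6]
opening: 0.197
[ 0.55054951 -0.01078733  0.04285633] [ 0.23392646 -9.51719295 -1.60323731] [-1.755376   -0.13191383 -0.11477948]
time: 11.93
eef_pos: [0.5506, -0.0107, 0.0431]
tcp_rot: [1.0, -0.005, -0.001, 0.001]
contact_force: [-0.1, -9.7, -2.0]
opening: 0.193
[ 0.55063019 -0.01072525  0.04305005] [-0.08923871 -9.70171769 -1.98698879] [-2.00014525 -0.11652372 -0.09680424]
```

```bash
python3 -m jog '[{"grip":1.0,"xyz":[0,-0.0004,0],"dr":[0,0,0]},{"grip":1.0,"xyz":[0,-0.0008,0],"dr":[0,0,0]},{"grip":1.0,"xyz":[0,-0.0008,0],"dr":[0,0,0]}]'
python3 - <<'E'
from h import *
s=ctrl.get_state(); print(s['eef_pos'],s['contact_force'],s['wrist_torque'])
E
```

```text
time: 12.18
eef_pos: [0.5507, -0.0106, 0.0432]
tcp_rot: [1.0, -0.005, -0.001, 0.001]
contact_force: [-1.5, -10.9, -1.1]
opening: 0.196
[ 0.55073652 -0.0106108   0.04324669] [ -1.52835002 -10.85105987  -1.12353726] [-2.19922344 -0.01639691 -0.02716581]
```

```bash
python3 -m jog '[{"grip":1.0,"xyz":[0,-0.0005,0],"dr":[0,0,0]},{"grip":1.0,"xyz":[0,-0.0005,0],"dr":[0,0,0]},{"grip":1.0,"xyz":[0,-0.0005,0],"dr":[0,0,0]},{"grip":1.0,"xyz":[0,-0.0005,0],"dr":[0,0,0]}]'
python3 - <<'E'
from h import *
s=ctrl.get_state(); print(s['eef_pos'],s['contact_force'],s['wrist_torque'])
E
python3 -m jog '[{"grip":1.0,"xyz":[0,0,0],"dr":[0,0,0]},{"grip":1.0,"xyz":[0,0,0],"dr":[0,0,0]},{"grip":1.0,"xyz":[0,0,0],"dr":[0,0,0]},{"grip":1.0,"xyz":[0,0,0],"dr":[0,0,0]},{"grip":1.0,"xyz":[0,0,0],"dr":[0,0,0]},{"grip":1.0,"xyz":[0,0,0],"dr":[0,0,0]}]'
python3 - <<'E'
from h import *
s=ctrl.get_state(); print(s['eef_pos'],s['contact_force'],s['wrist_torque'],s['qpos'])
wsnap('pics/w11.png')
cv2.imwrite('pics/t11.png',ctrl.read_camera('top')[190:280,210:330,::-1].repeat(5,0).repeat(5,1))
cv2.imwrite('pics/s11.png',ctrl.read_camera('scene')[200:350,250:450,::-1].repeat(4,0).repeat(4,1))
E
```

```text
time: 12.52
eef_pos: [0.5508, -0.0106, 0.0433]
tcp_rot: [1.0, -0.005, -0.001, 0.002]
contact_force: [-0.5, -13.1, -1.4]
opening: 0.191
[ 0.55077172 -0.01055326  0.04332738] [ -0.49635832 -13.13899087  -1.36380683] [-2.38081673  0.00670848 -0.0318687 ]
time: 13.02
eef_pos: [0.5508, -0.0105, 0.0433]
tcp_rot: [1.0, -0.004, -0.001, 0.002]
contact_force: [0.2, -13.2, -1.1]
opening: 0.193
[ 0.55076472 -0.01052748  0.04331506] [  0.16837435 -13.20844862  -1.1202009 ] [-2.43715499 -0.0549791  -0.04712195] [-0.20170039  0.25189184  2.0005362  -0.00452221  0.89035953 -0.1898625 ]
```

View pics/w11.png

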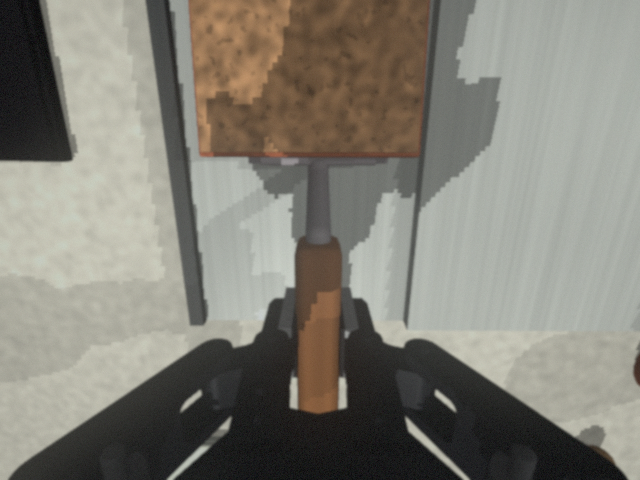

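View pics/s11.png

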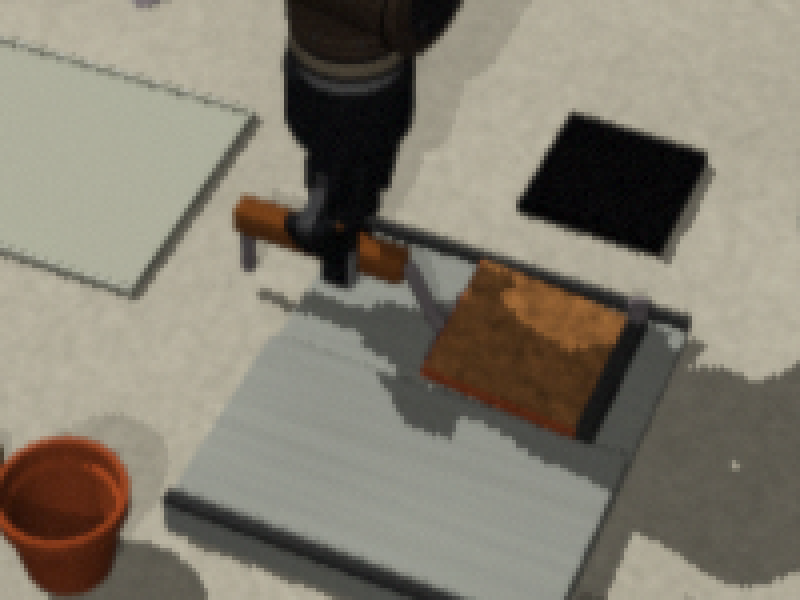

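```bash
python3 -m jog '[{"grip":1.0,"xyz":[0,0.0003,0],"dr":[0,0,0]},{"grip":1.0,"xyz":[0,0.0003,0],"dr":[0,0,0]},{"grip":1.0,"xyz":[0,0.0003,0],"dr":[0,0,0]},{"grip":1.0,"xyz":[0,0.0003,0],"dr":[0,0,0]},{"grip":1.0,"xyz":[0,0.0003,0],"dr":[0,0,0]},{"grip":1.0,"xyz":[0,0.0003,0],"dr":[0,0,0]}]'
python3 - <<'E'
from h import *
np.set_printoptions(precision=4,suppress=True)
s=ctrl.get_state(); print(s['contact_force'])
im=cv2.imread('pics/top0.png')
c=cv2.resize(im[135:205,300:460],None,fx=5,fy=5,interpolation=cv2.INTER_CUBIC); cv2.imwrite('pics/c_pots.png',c)
hsv=cv2.cvtColor(im,cv2.COLOR_BGR2HSV)
m=cv2.inRange(hsv,(3,110,50),(15,255,255))
for x0,x1,y0,y1 in((300,345,135,175),):
    q=m[y0:y1,x0:x1]; ys,xs=np.nonzero(q); print(xs.min()+x0,xs.max()+x0,ys.min()+y0,ys.max()+y0)
    cx,cy=(xs.min()+xs.max())/2+x0,(ys.min()+ys.max())/2+y0
    print(onz('top',(cx,cy),.065))
q=[([-1.494,.2872,1.5782],[.15176,-.65704,.2299]),([-.7933,.1690,1.7739],[.49324,-.35679,.20033]),([-.7973,.3724,1.857],[.4928,-.3604,.037]),([-.2017,.2519,2.0005],[.5508,-.0105,.0433]),([-.2761,.0982,1.9458],[.5506,-.0517,.1526]),([-.7984,.2191,1.8105],[.4902,-.3589,.1514])]
from scipy.optimize import least_squares
def f(v):
    L1,L2,r0,h,d,ph=v; o=[]
    for (a,b,c),p in q:
        r=r0+L1*np.sin(b)+L2*np.sin(b+c+ph); z=h+L1*np.cos(b)+L2*np.cos(b+c+ph)
        x=r*np.cos(a)-d*np.sin(a); y=r*np.sin(a)+d*np.cos(a); o+=[x-p[0],y-p[1],z-p[2]]
    return np.array(o)
# level tool => h contains -Lt
for ph in (None,):
    s=least_squares(lambda v:f(np.append(v,0)),[.45,.45,0,.1,.1]); print(s.x,np.abs(s.fun).max())
E
```

```text
time: 13.67
eef_pos: [0.5507, -0.0106, 0.0433]
tcp_rot: [1.0, -0.005, -0.001, 0.001]
contact_force: [-0.9, -12.0, -1.1]
opening: 0.194
[ -0.8586 -11.966   -1.1051]
310 336 142 168
[ 0.7868 -0.0776  0.065 ]
[ 0.4325  0.5707 -0.0058 -0.0177  0.1007] 0.0039053074673573995
```

View pics/c_pots.png

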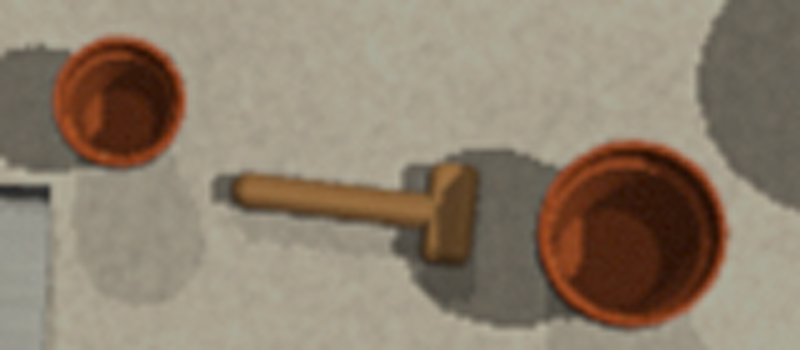

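```bash
python3 -m jog '[{"grip":1.0,"xyz":[0,0.0015,0],"dr":[0,0,0]},{"grip":1.0,"xyz":[0,0.003,0.0],"dr":[0,0,0]},{"grip":1.0,"xyz":[0,0.0035,0.0],"dr":[0,0,0]},{"grip":1.0,"xyz":[0,0.0035,0.0],"dr":[0,0,0]}]'
cat >> h.py <<'E'
def way(pts,y=None,phi=-.6):
    s=ctrl.get_state(); y0=s['eef_pos'][1] if y is None else y
    for th,E,rel in pts:   # E: blade lower +x edge (underside) in board x,z mm
        a=np.radians(th); u=np.array([np.cos(a),-np.sin(a)]); n=np.array([np.sin(a),np.cos(a)])
        B=np.array(E)-35*u; T=B+30*n
        p=[.6021+T[0]/1e3,y0,T[1]/1e3]; print('th',th,'E',E,'TCP',np.round(p,4)); go(p,phi,th)
def Cpt(th,C,s=49):
    a=np.radians(th); u=np.array([np.cos(a),-np.sin(a)]); n=np.array([np.sin(a),np.cos(a)])
    return np.round(np.array(C)-(s-35)*u-5*n,1)
E
python3 - <<'E'
from h import *
s=ctrl.get_state(); print(s['eef_pos'],s['contact_force'],s['wrist_torque'])
way([(t,Cpt(t,C),0) for t,C in ((0,(-2.3,17.5)),(5,(-3.3,17.5)),(10,(-4.3,17.5)),(15,(-5,17.5)),(20,(-6,18)),(25,(-6.8,18)),(30,(-7.7,18)))])
wsnap('pics/w12.png')
E
```

```text
time: 14.0
eef_pos: [0.55, -0.0111, 0.0425]
tcp_rot: [1.0, -0.006, -0.002, -0.002]
contact_force: [-0.0, -1.3, -4.4]
opening: 0.197
[ 0.55003351 -0.01106339  0.04250967] [-0.00729348 -1.25894401 -4.35073965] [-0.64687416 -0.15545367  0.00962851]
th 0 E [-16.3  12.5] TCP [ 0.5508 -0.0111  0.0425]
xyz [ 0.0008 -0.      0.    ] dr [-0.0035  0.0032 -0.0011]
th 5 E [-17.7  13.7] TCP [ 0.5521 -0.0111  0.0466]
xyz [ 0.0021 -0.     -0.0041] dr [-0.0036 -0.0841 -0.0009]
th 10 E [-19.  15.] TCP [ 0.5538 -0.0111  0.0506]
xyz [ 0.0038 -0.0001 -0.0081] dr [-0.0036 -0.1713 -0.0008]
th 15 E [-19.8  16.3] TCP [ 0.5563 -0.0111  0.0543]
xyz [ 0.0062 -0.0001 -0.0118] dr [-0.0036 -0.2586 -0.0006]
th 20 E [-20.9  18.1] TCP [ 0.5586 -0.0111  0.0583]
xyz [ 0.0085 -0.0002 -0.0158] dr [-0.0037 -0.3459 -0.0005]
th 25 E [-21.6  19.4] TCP [ 0.5615 -0.0111  0.0614]
xyz [ 0.0114 -0.0002 -0.0189] dr [-3.700e-03 -4.331e-01 -3.000e-04]
th 30 E [-22.3  20.7] TCP [ 0.5645 -0.0111  0.0642]
xyz [ 0.0144 -0.0002 -0.0217] dr [-3.700e-03 -5.204e-01 -2.000e-04]
```

View pics/w12.png

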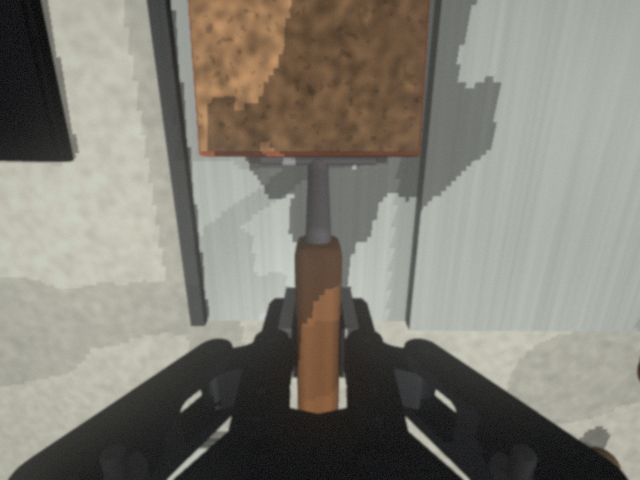

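```bash
python3 -m jog '[{"grip":1.0,"xyz":[0.001,0.0015,-0.002],"dr":[-0.003,-0.042,0]},{"grip":1.0,"xyz":[0.0021,0.0015,-0.0041],"dr":[-0.0035,-0.084,0]},{"grip":1.0,"xyz":[0.003,0.0015,-0.0061],"dr":[-0.0035,-0.128,0]},{"grip":1.0,"xyz":[0.0038,0.0015,-0.0081],"dr":[-0.0035,-0.171,0]},{"grip":1.0,"xyz":[0.005,0.0015,-0.01],"dr":[-0.0035,-0.215,0]},{"grip":1.0,"xyz":[0.0062,0.0015,-0.0118],"dr":[-0.0035,-0.259,0]},{"grip":1.0,"xyz":[0.0074,0.0015,-0.0138],"dr":[-0.0035,-0.302,0]},{"grip":1.0,"xyz":[0.0085,0.0015,-0.0158],"dr":[-0.0035,-0.346,0]},{"grip":1.0,"xyz":[0.0085,0.0015,-0.0158],"dr":[-0.0035,-0.346,0]}]'
python3 - <<'E'
from h import *
s=ctrl.get_state(); print(s['eef_pos'],s['contact_force'],s['wrist_torque'],s['qpos'])
wsnap('pics/w13.png')
cv2.imwrite('pics/s13.png',ctrl.read_camera('scene')[200:350,250:450,::-1].repeat(4,0).repeat(4,1))
way([(t,Cpt(t,C),0) for t,C in ((20,(-6,18)),(30,(-7.7,18)),(40,(-9.3,18.5)),(50,(-10.6,19)),(60,(-11.7,20)),(70,(-12.5,22)))])
E
```

```text
time: 14.8
eef_pos: [0.5602, -0.0124, 0.0586]
tcp_rot: [0.985, -0.005, -0.173, -0.001]
contact_force: [0.4, -0.3, -3.2]
opening: 0.192
[ 0.56021885 -0.01241221  0.05860342] [ 0.41880871 -0.3183017  -3.17952291] [-0.40214562 -0.42146117  0.06041433] [-0.17787085  0.42847798  1.76421986 -0.05841069  1.2927061  -0.14096701]
th 20 E [-20.9  18.1] TCP [ 0.5586 -0.0125  0.0583]
xyz [-0.0005  0.      0.0005] dr [-0.0005 -0.002  -0.0005]
th 30 E [-22.3  20.7] TCP [ 0.5645 -0.0125  0.0642]
xyz [ 0.003  -0.0001 -0.0071] dr [-0.0005 -0.1765 -0.0005]
th 40 E [-23.2  23.7] TCP [ 0.5714 -0.0125  0.0692]
xyz [ 0.0078 -0.0001 -0.0141] dr [-0.0006 -0.351  -0.0004]
th 50 E [-23.4  26.5] TCP [ 0.5792 -0.0125  0.0726]
xyz [ 0.014  -0.0002 -0.02  ] dr [-6.000e-04 -5.256e-01 -4.000e-04]
th 60 E [-23.   29.6] TCP [ 0.5876 -0.0125  0.0749]
xyz [ 0.0211 -0.0003 -0.025 ] dr [-6.000e-04 -7.001e-01 -3.000e-04]
th 70 E [-22.   33.4] TCP [ 0.5963 -0.0125  0.0765]
xyz [ 0.0287 -0.0004 -0.0295] dr [-7.000e-04 -8.746e-01 -3.000e-04]
```

View pics/w13.png

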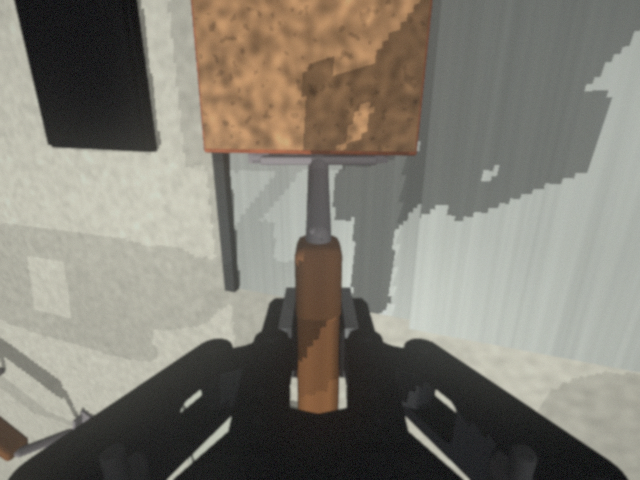

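View pics/s13.png

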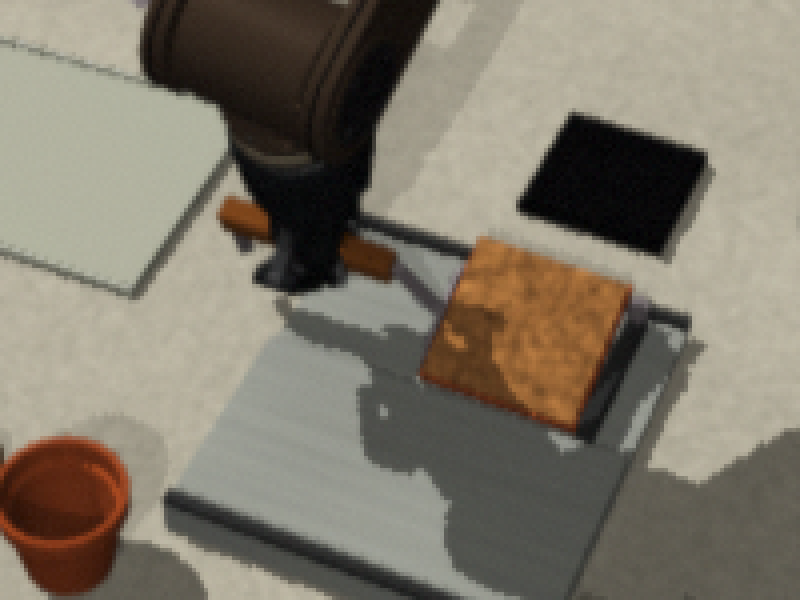

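```bash
python3 -m jog '[{"grip":1.0,"xyz":[0.001,0,-0.0024],"dr":[0,-0.06,0]},{"grip":1.0,"xyz":[0.002,0,-0.0048],"dr":[0,-0.118,0]},{"grip":1.0,"xyz":[0.003,0,-0.0071],"dr":[0,-0.176,0]},{"grip":1.0,"xyz":[0.0045,0,-0.0095],"dr":[0,-0.235,0]},{"grip":1.0,"xyz":[0.006,0,-0.0118],"dr":[0,-0.293,0]},{"grip":1.0,"xyz":[0.0078,0,-0.0141],"dr":[0,-0.351,0]},{"grip":1.0,"xyz":[0.0098,0,-0.0161],"dr":[0,-0.41,0]},{"grip":1.0,"xyz":[0.0119,0,-0.0181],"dr":[0,-0.468,0]},{"grip":1.0,"xyz":[0.014,0,-0.02],"dr":[0,-0.526,0]},{"grip":1.0,"xyz":[0.014,0,-0.02],"dr":[0,-0.526,0]}]'
python3 - <<'E'
from h import *
s=ctrl.get_state(); print(s['eef_pos'],s['contact_force'],s['wrist_torque'],s['qpos'])
wsnap('pics/w14.png')
cv2.imwrite('pics/s14.png',ctrl.read_camera('scene')[200:350,250:450,::-1].repeat(4,0).repeat(4,1))
E
```

```text
time: 15.73
eef_pos: [0.5792, -0.0131, 0.0717]
tcp_rot: [0.906, -0.005, -0.424, -0.003]
contact_force: [-1.0, -0.7, -3.0]
opening: 0.192
[ 0.57918697 -0.01311638  0.07167884] [-0.96488965 -0.6597258  -2.96129037] [-0.14530544 -0.534216    0.14596269] [-0.15118779  0.74267428  1.4172919  -0.11138855  1.85061071 -0.12132483]
```

View pics/w14.png

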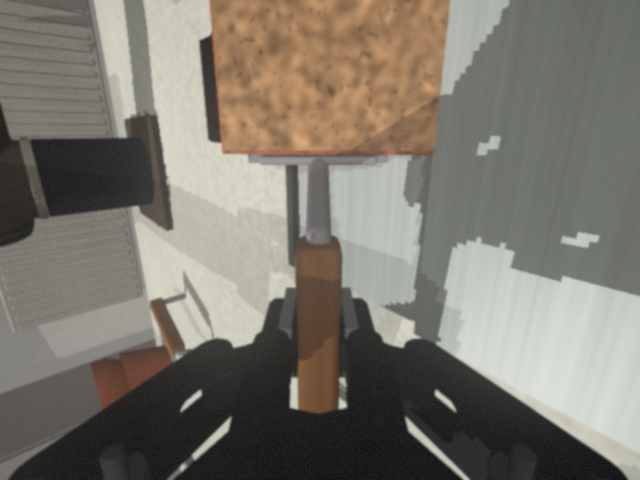

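View pics/s14.png

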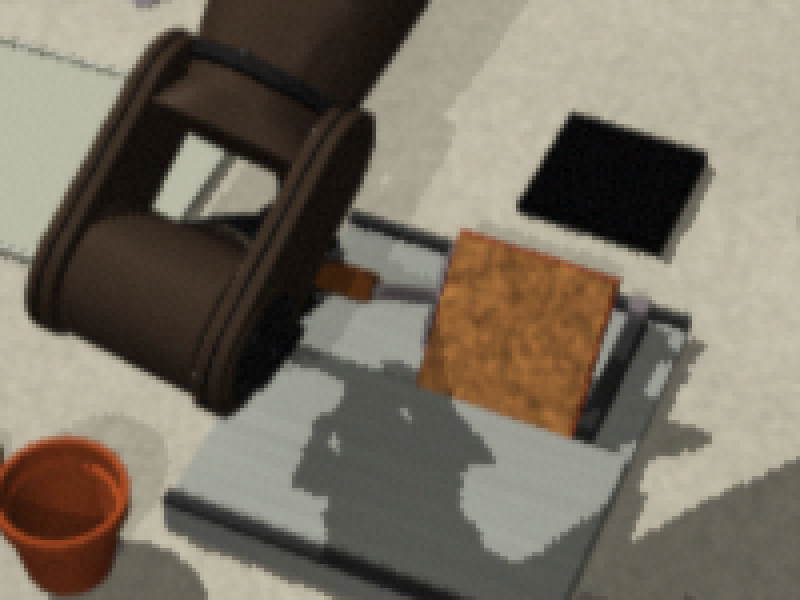

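Run:
```python
from h import *
way([(t,Cpt(t,C),0) for t,C in ((50,(-10.6,19)),(55,(-11.2,20)),(60,(-11.7,22)),(65,(-12.2,25)),(70,(-12.5,28)))])
```

```text
th 50 E [-23.4  26.5] TCP [ 0.5792 -0.0132  0.0726]
xyz [-0. -0. -0.] dr [-0.0006 -0.0009 -0.0007]
th 55 E [-23.3  28.6] TCP [ 0.5833 -0.0132  0.0745]
xyz [ 0.0012 -0.     -0.0044] dr [-0.0006 -0.0882 -0.0007]
th 60 E [-23.   31.6] TCP [ 0.5876 -0.0132  0.0769]
xyz [ 0.0021 -0.0001 -0.0092] dr [-0.0007 -0.1754 -0.0007]
th 65 E [-22.6  35.6] TCP [ 0.5919 -0.0132  0.08  ]
xyz [ 0.0025 -0.0001 -0.0145] dr [-0.0007 -0.2627 -0.0007]
th 70 E [-22.   39.4] TCP [ 0.5963 -0.0132  0.0825]
xyz [ 0.0034 -0.0002 -0.0196] dr [-0.0007 -0.35   -0.0006]
```

```bash
python3 -m jog '[{"grip":1.0,"xyz":[0.0006,0,-0.0022],"dr":[0,-0.044,0]},{"grip":1.0,"xyz":[0.0012,0,-0.0044],"dr":[0,-0.088,0]},{"grip":1.0,"xyz":[0.0017,0,-0.0068],"dr":[0,-0.132,0]},{"grip":1.0,"xyz":[0.0021,0,-0.0092],"dr":[0,-0.175,0]},{"grip":1.0,"xyz":[0.0023,0,-0.0118],"dr":[0,-0.219,0]},{"grip":1.0,"xyz":[0.0025,0,-0.0145],"dr":[0,-0.263,0]},{"grip":1.0,"xyz":[0.003,0,-0.017],"dr":[0,-0.306,0]},{"grip":1.0,"xyz":[0.0034,0,-0.0196],"dr":[0,-0.35,0]},{"grip":1.0,"xyz":[0.0034,0,-0.0196],"dr":[0,-0.35,0]}]'
python3 - <<'E'
from h import *
s=ctrl.get_state(); print(s['eef_pos'],s['contact_force'],s['wrist_torque'],s['qpos'])
wsnap('pics/w15.png')
cv2.imwrite('pics/s15.png',ctrl.read_camera('scene')[200:350,250:450,::-1].repeat(4,0).repeat(4,1))
# slide up the blade, then across
way([(70,(-22,39.4),0),(70,(-27,53),0),(71,(-30,64),0),(73,(-20,66),0),(75,(-10,67),0),(75,(0,67),0),(75,(8,67),0)])
E
```

```text
time: 16.58
eef_pos: [0.5962, -0.0135, 0.0826]
tcp_rot: [0.819, -0.005, -0.574, -0.003]
contact_force: [-1.1, -0.4, -2.8]
opening: 0.19
[ 0.59621716 -0.01346568  0.0825655 ] [-1.06887302 -0.4412655  -2.7788806 ] [-0.07625542 -0.73557142  0.15502029] [-0.14118435  0.94302098  1.21228252 -0.15125241  2.20160497 -0.13421002]
th 70 E (-22, 39.4) TCP [ 0.5963 -0.0136  0.0825]
xyz [0.0007 0.     0.0005] dr [-0.0007 -0.0013 -0.0008]
th 70 E (-27, 53) TCP [ 0.5913 -0.0136  0.0961]
xyz [-0.0138  0.0001  0.0005] dr [-0.0007 -0.0013 -0.0008]
th 71 E (-30, 64) TCP [ 0.5891 -0.0136  0.1069]
xyz [-0.0246  0.0001 -0.0011] dr [-0.0007 -0.0188 -0.0008]
th 73 E (-20, 66) TCP [ 0.6006 -0.0136  0.1082]
xyz [-0.022  -0.     -0.0123] dr [-0.0007 -0.0537 -0.0008]
th 75 E (-10, 67) TCP [ 0.612  -0.0136  0.1086]
xyz [-0.0184 -0.0002 -0.0232] dr [-0.0007 -0.0886 -0.0008]
th 75 E (0, 67) TCP [ 0.622  -0.0136  0.1086]
xyz [-0.0149 -0.0003 -0.0326] dr [-0.0007 -0.0886 -0.0008]
th 75 E (8, 67) TCP [ 0.63   -0.0136  0.1086]
xyz [-0.0122 -0.0004 -0.0401] dr [-0.0007 -0.0886 -0.0008]
```

View pics/w15.png

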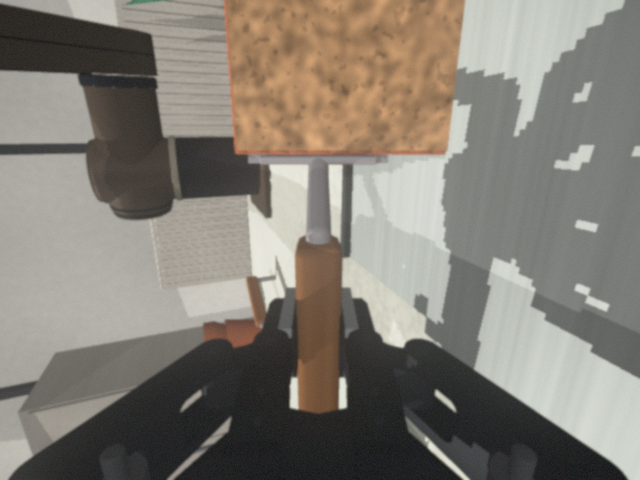

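View pics/s15.png

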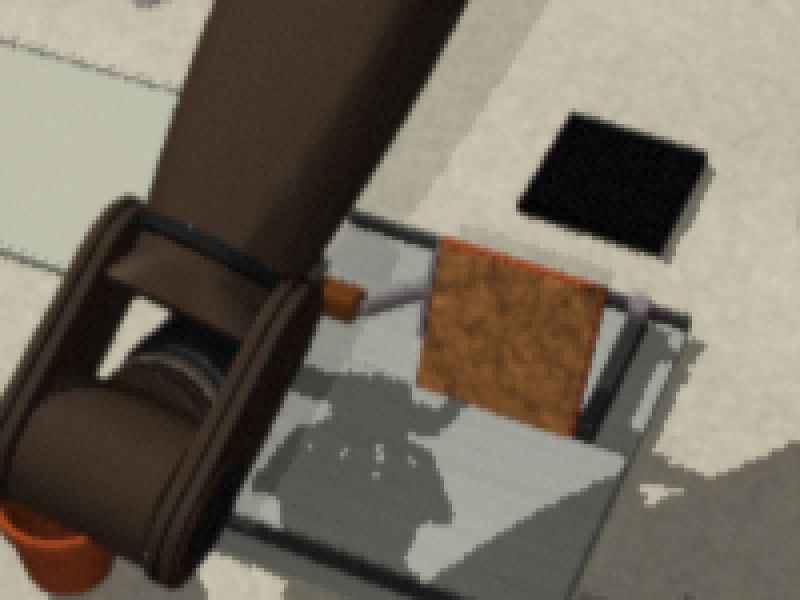

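```bash
python3 -m jog '[{"grip":1.0,"xyz":[-0.004,0,0.0003],"dr":[0,0,0]},{"grip":1.0,"xyz":[-0.009,0,0.0004],"dr":[0,0,0]},{"grip":1.0,"xyz":[-0.014,0,0.0004],"dr":[0,0,0]},{"grip":1.0,"xyz":[-0.019,0,0],"dr":[0,-0.01,0]},{"grip":1.0,"xyz":[-0.0245,0,-0.001],"dr":[0,-0.019,0]},{"grip":1.0,"xyz":[-0.0245,0,-0.001],"dr":[0,-0.019,0]}]'
python3 - <<'E'
from h import *
s=ctrl.get_state(); print(s['eef_pos'],s['contact_force'],s['wrist_torque'],s['qpos'])
wsnap('pics/w16.png')
cv2.imwrite('pics/s16.png',ctrl.read_camera('scene')[200:350,250:450,::-1].repeat(4,0).repeat(4,1))
way([(71,(-30,64),0),(72,(-25,65),0),(73,(-20,66),0),(74,(-15,66),0),(76,(-10,67),0),(78,(-5,67),0),(80,(0,67),0),(80,(8,67),0)])
E
```

```text
time: 17.18
eef_pos: [0.5896, -0.0136, 0.1084]
tcp_rot: [0.814, -0.005, -0.581, -0.003]
contact_force: [-1.2, -0.7, -2.2]
opening: 0.195
[ 0.58957133 -0.01360916  0.10835472] [-1.23597295 -0.68299822 -2.15367115] [-0.01051543 -0.53392025  0.14467979] [-0.14222057  0.90337104  1.23562169 -0.15757708  2.23498684 -0.13961809]
th 71 E (-30, 64) TCP [ 0.5891 -0.0136  0.1069]
xyz [0.0002 0.     0.0004] dr [-0.0008  0.0024 -0.0006]
th 72 E (-25, 65) TCP [ 0.5948 -0.0136  0.1076]
xyz [ 0.0014 -0.0001 -0.0053] dr [-0.0008 -0.0151 -0.0006]
th 73 E (-20, 66) TCP [ 0.6006 -0.0136  0.1082]
xyz [ 0.0027 -0.0001 -0.0109] dr [-0.0008 -0.0325 -0.0006]
th 74 E (-15, 66) TCP [ 0.6063 -0.0136  0.1079]
xyz [ 0.0048 -0.0002 -0.0162] dr [-0.0008 -0.05   -0.0006]
th 76 E (-10, 67) TCP [ 0.6127 -0.0136  0.1082]
xyz [ 0.0066 -0.0003 -0.0224] dr [-0.0008 -0.0849 -0.0006]
th 78 E (-5, 67) TCP [ 0.6192 -0.0136  0.1075]
xyz [ 0.0094 -0.0003 -0.0283] dr [-0.0008 -0.1198 -0.0006]
th 80 E (0, 67) TCP [ 0.6256 -0.0136  0.1067]
xyz [ 0.0122 -0.0004 -0.0341] dr [-0.0008 -0.1547 -0.0006]
th 80 E (8, 67) TCP [ 0.6336 -0.0136  0.1067]
xyz [ 0.0148 -0.0005 -0.0416] dr [-0.0008 -0.1547 -0.0006]
```

View pics/w16.png

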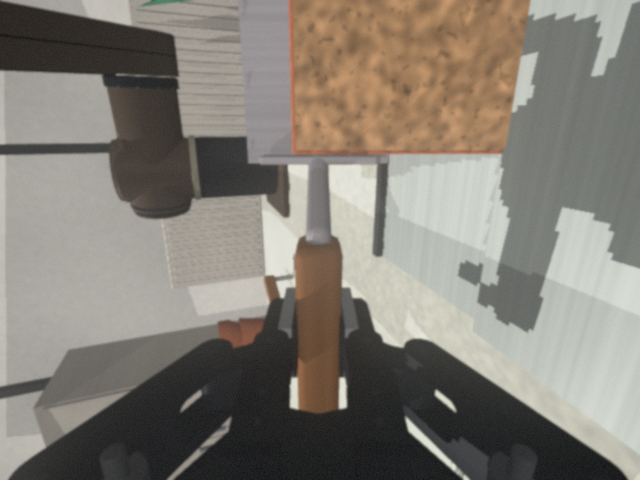

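View pics/s16.png

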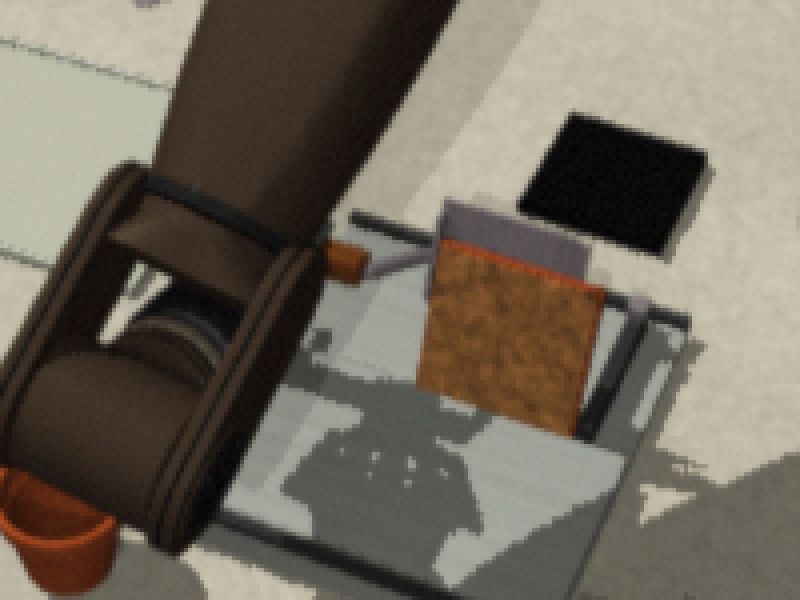

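```bash
python3 -m jog '[{"grip":1.0,"xyz":[0.0007,0,-0.0026],"dr":[0,-0.007,0]},{"grip":1.0,"xyz":[0.0014,0,-0.0053],"dr":[0,-0.015,0]},{"grip":1.0,"xyz":[0.002,0,-0.008],"dr":[0,-0.024,0]},{"grip":1.0,"xyz":[0.0027,0,-0.0109],"dr":[0,-0.033,0]},{"grip":1.0,"xyz":[0.0038,0,-0.0136],"dr":[0,-0.042,0]},{"grip":1.0,"xyz":[0.0048,0,-0.0162],"dr":[0,-0.05,0]},{"grip":1.0,"xyz":[0.0057,0,-0.0193],"dr":[0,-0.067,0]},{"grip":1.0,"xyz":[0.0066,0,-0.0224],"dr":[0,-0.085,0]},{"grip":1.0,"xyz":[0.008,0,-0.0253],"dr":[0,-0.102,0]},{"grip":1.0,"xyz":[0.0094,0,-0.0283],"dr":[0,-0.12,0]},{"grip":1.0,"xyz":[0.0094,0,-0.0283],"dr":[0,-0.12,0]}]'
python3 - <<'E'
from h import *
s=ctrl.get_state(); print(s['eef_pos'],s['contact_force'],s['wrist_torque'],s['qpos'])
wsnap('pics/w17.png')
cv2.imwrite('pics/s17.png',ctrl.read_camera('scene')[200:350,250:450,::-1].repeat(4,0).repeat(4,1))
way([(78,(-5,67),0),(79,(-2,67),0),(80,(1,67),0),(80,(4,67),0),(80,(7,67),0),(80,(12,67),0)])
E
```

```text
time: 18.2
eef_pos: [0.6193, -0.014, 0.1057]
tcp_rot: [0.776, -0.005, -0.63, -0.003]
contact_force: [-0.9, 0.7, -2.5]
opening: 0.195
[ 0.61925496 -0.01396787  0.10565868] [-0.88340335  0.72088548 -2.45568199] [-0.08125434 -0.79069533 -0.00944365] [-0.13649057  1.02347812  1.09137158 -0.17829595  2.38104049 -0.15503114]
th 78 E (-5, 67) TCP [ 0.6192 -0.014   0.1075]
xyz [-0.0011 -0.     -0.0003] dr [-0.0008  0.0012 -0.0009]
th 79 E (-2, 67) TCP [ 0.6229 -0.014   0.1071]
xyz [-0.     -0.     -0.0039] dr [-0.0008 -0.0162 -0.0009]
th 80 E (1, 67) TCP [ 0.6266 -0.014   0.1067]
xyz [ 0.0012 -0.0001 -0.0074] dr [-0.0008 -0.0337 -0.0009]
th 80 E (4, 67) TCP [ 0.6296 -0.014   0.1067]
xyz [ 0.0018 -0.0001 -0.0103] dr [-0.0008 -0.0337 -0.0009]
th 80 E (7, 67) TCP [ 0.6326 -0.014   0.1067]
xyz [ 0.0024 -0.0002 -0.0133] dr [-0.0008 -0.0337 -0.0009]
th 80 E (12, 67) TCP [ 0.6376 -0.014   0.1067]
xyz [ 0.0034 -0.0002 -0.0182] dr [-0.0008 -0.0337 -0.0009]
```

View pics/s17.png

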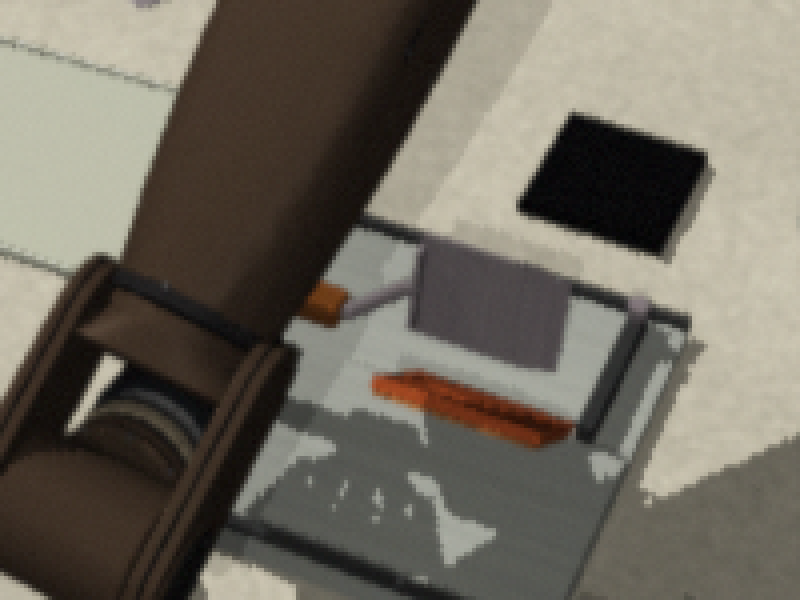

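The mat is mid-fall over the step, at (475,410) in the crop. I'll let it land.

```bash
python3 -m jog '[{"grip":1.0,"xyz":[-0.005,0,0],"dr":[0,0,0]},{"grip":1.0,"xyz":[-0.012,0,0],"dr":[0,0,0]},{"grip":1.0,"xyz":[-0.02,0,0],"dr":[0,0,0]},{"grip":1.0,"xyz":[-0.03,0,0],"dr":[0,0,0]}]'
python3 - <<'E'
from h import *
s=ctrl.get_state(); print(s['eef_pos'],s['contact_force'],s['qpos'])
wsnap('pics/w18.png')
cv2.imwrite('pics/s18.png',ctrl.read_camera('scene')[200:350,250:450,::-1].repeat(4,0).repeat(4,1))
E
```

```text
time: 18.63
eef_pos: [0.6127, -0.0139, 0.1373]
tcp_rot: [0.777, -0.005, -0.629, -0.003]
contact_force: [-1.1, 0.0, -1.0]
opening: 0.196
[ 0.61268815 -0.01388115  0.13733321] [-1.10255267  0.02796027 -0.95350923] [-0.13746138  0.96639578  1.12563344 -0.18353001  2.40112364 -0.16166933]
```

View pics/s18.png

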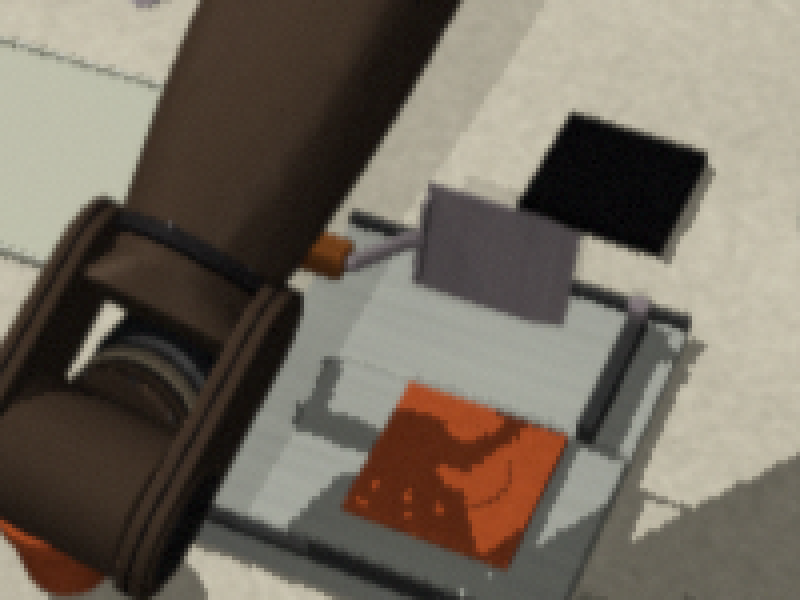

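View pics/w18.png

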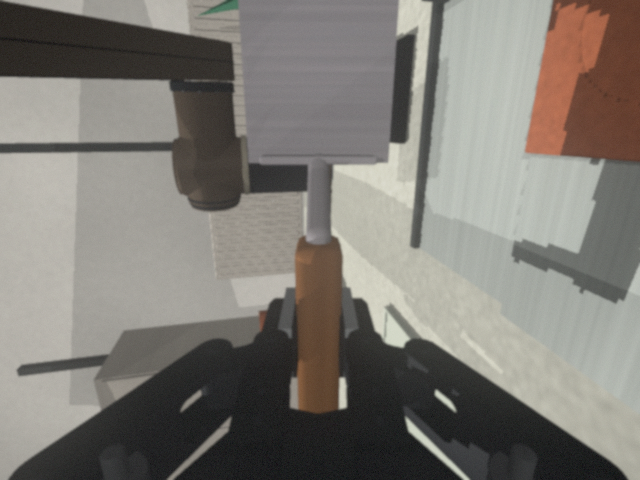

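Run:
```python
from h import *
go([.60,-.02,.19],-.7,65); go([.57,-.04,.20],-.7,35);go([.54,-.06,.20],-.7,0)
```

```text
xyz [-0.0521  0.0063  0.0026] dr [ 0.0012  0.2231 -0.0011]
xyz [-0.0682  0.0266  0.0296] dr [ 0.0014  0.7467 -0.0008]
xyz [-0.0744  0.047   0.0587] dr [ 1.7000e-03  1.3575e+00 -4.0000e-04]
```

```bash
python3 -m jog '[{"grip":1.0,"xyz":[-0.025,0.003,0.001],"dr":[0,0.1,0]},{"grip":1.0,"xyz":[-0.052,0.006,0.003],"dr":[0,0.22,0]},{"grip":1.0,"xyz":[-0.057,0.013,0.012],"dr":[0,0.34,0]},{"grip":1.0,"xyz":[-0.061,0.018,0.018],"dr":[0,0.46,0]},{"grip":1.0,"xyz":[-0.065,0.022,0.025],"dr":[0,0.58,0]},{"grip":1.0,"xyz":[-0.068,0.026,0.03],"dr":[0,0.7,0]},{"grip":1.0,"xyz":[-0.07,0.031,0.037],"dr":[0,0.82,0]},{"grip":1.0,"xyz":[-0.071,0.036,0.043],"dr":[0,0.94,0]},{"grip":1.0,"xyz":[-0.072,0.04,0.05],"dr":[0.001,1.06,0]},{"grip":1.0,"xyz":[-0.073,0.044,0.055],"dr":[0.0015,1.18,0]},{"grip":1.0,"xyz":[-0.074,0.047,0.058],"dr":[0.0015,1.29,0]},{"grip":1.0,"xyz":[-0.0745,0.047,0.0585],"dr":[0.0015,1.3575,0]}]'
python3 - <<'E'
from h import *
s=ctrl.get_state(); print(s['eef_pos'],s['contact_force'],s['qpos'])
wsnap('pics/w19.png')
cv2.imwrite('pics/s19.png',ctrl.read_camera('scene')[200:350,250:450,::-1].repeat(4,0).repeat(4,1))
cv2.imwrite('pics/t19.png',ctrl.read_camera('top')[160:310,200:400,::-1].repeat(4,0).repeat(4,1))
go([.4915,-.360,.20],-.7,0)
E
```

```text
time: 19.73
eef_pos: [0.5379, -0.0601, 0.1981]
tcp_rot: [1.0, -0.006, 0.0, 0.0]
contact_force: [1.1, 0.7, -1.4]
opening: 0.193
[ 0.53793915 -0.06013968  0.19810764] [ 1.05310208  0.65621604 -1.38258644] [-2.98697272e-01  2.18276199e-02  1.93719794e+00 -3.22758229e-04
  1.18236083e+00 -2.85936040e-01]
xyz [-0.0432  0.3007 -0.0021] dr [-0.0002  0.0055 -0.0004]
```

View pics/s19.png

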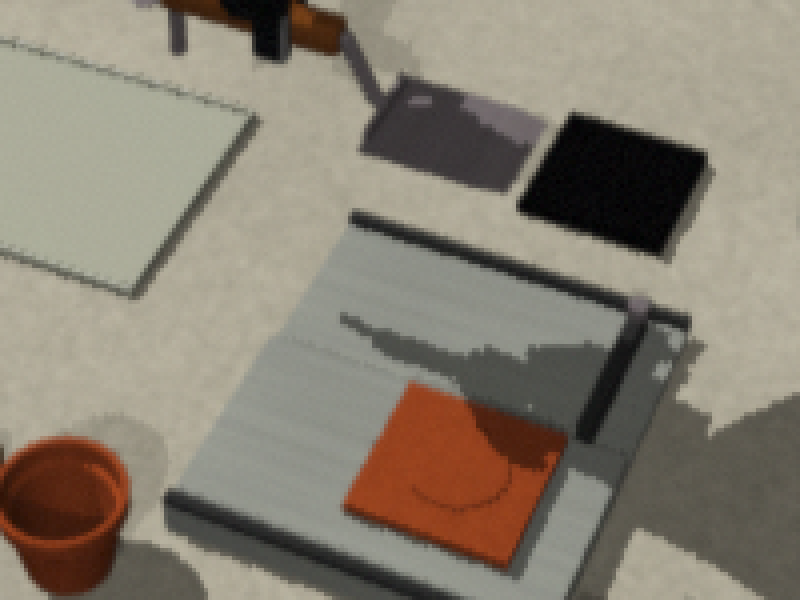

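View pics/w19.png

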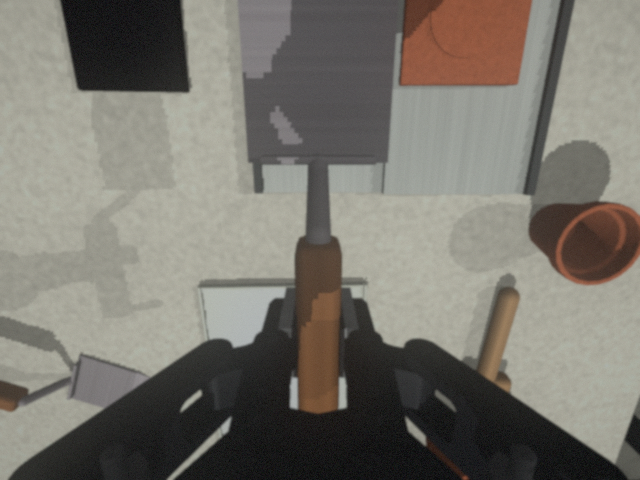

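View pics/t19.png

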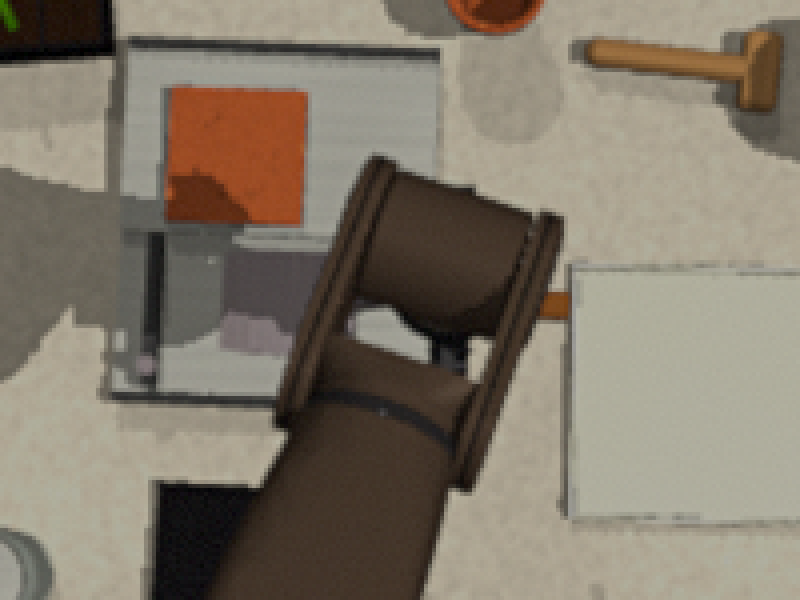

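The mat lies flat on the shelf clay side up, foot ring visible, inside the step and lip. Next I'll put the spatula back.

```bash
python3 -m jog '[{"grip":1.0,"xyz":[-0.003,0.02,0],"dr":[0,0.002,0]},{"grip":1.0,"xyz":[-0.008,0.055,0],"dr":[0,0.005,0]},{"grip":1.0,"xyz":[-0.013,0.095,0],"dr":[0,0.005,0]},{"grip":1.0,"xyz":[-0.019,0.135,0],"dr":[0,0.005,0]},{"grip":1.0,"xyz":[-0.025,0.175,0],"dr":[0,0.005,0]},{"grip":1.0,"xyz":[-0.031,0.215,0],"dr":[0,0.005,0]},{"grip":1.0,"xyz":[-0.037,0.255,0],"dr":[0,0.005,0]},{"grip":1.0,"xyz":[-0.041,0.285,0],"dr":[0,0.005,0]},{"grip":1.0,"xyz":[-0.043,0.3,0],"dr":[0,0.005,0]},{"grip":1.0,"xyz":[-0.043,0.3,0],"dr":[0,0.005,0]},{"grip":1.0,"xyz":[-0.043,0.3,0],"dr":[0,0.005,0]}]'
python3 - <<'E'
from h import *
s=ctrl.get_state(); print(s['eef_pos'],s['contact_force'],s['tcp_rot'])
go([.4915,-.360,.042],-.7,0)
E
```

```text
time: 20.8
eef_pos: [0.4932, -0.3596, 0.1964]
tcp_rot: [1.0, -0.007, -0.0, -0.001]
contact_force: [-0.1, 0.6, -1.4]
opening: 0.198
[ 0.49316187 -0.35957743  0.19641481] [-0.09520108  0.56444685 -1.39293713] [ 9.99976875e-01 -6.66888238e-03 -3.90906853e-04 -1.27377928e-03]
xyz [-0.0015  0.0008  0.1544] dr [-0.0025  0.0008 -0.0011]
```

```bash
python3 -m jog '[{"grip":1.0,"xyz":[0,0,0.025],"dr":[0,0,0]},{"grip":1.0,"xyz":[-0.001,0.001,0.06],"dr":[-0.0025,0,0]},{"grip":1.0,"xyz":[-0.001,0.001,0.095],"dr":[-0.0025,0,0]},{"grip":1.0,"xyz":[-0.001,0.001,0.125],"dr":[-0.0025,0,0]},{"grip":1.0,"xyz":[-0.001,0.001,0.145],"dr":[-0.0025,0,0]},{"grip":1.0,"xyz":[-0.001,0.001,0.153],"dr":[-0.0025,0,0]},{"grip":1.0,"xyz":[-0.001,0.001,0.154],"dr":[-0.0025,0,0]},{"grip":1.0,"xyz":[-0.001,0.001,0.154],"dr":[-0.0025,0,0]}]'
python3 - <<'E'
from h import *
s=ctrl.get_state(); print(s['eef_pos'],s['contact_force'],s['tcp_rot'],s['wrist_torque'])
wsnap('pics/w20.png')
E
```

```text
time: 21.47
eef_pos: [0.4929, -0.3596, 0.0436]
tcp_rot: [1.0, -0.005, 0.0, 0.001]
contact_force: [0.1, -0.5, -1.6]
opening: 0.195
[ 0.49294501 -0.35959258  0.04360074] [ 0.14123557 -0.47287348 -1.62972665] [ 9.99984713e-01 -5.41549379e-03  4.10664764e-04  1.03778395e-03] [-0.04964878  0.04604164  0.00243703]
```

View pics/w20.png

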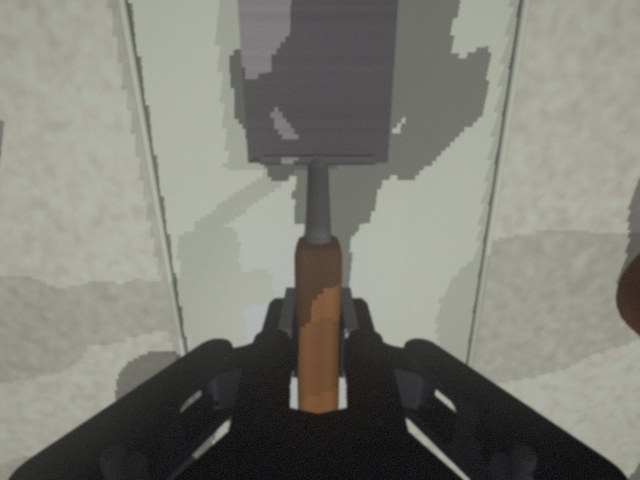

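```bash
python3 -m jog '[{"grip":1.0,"xyz":[0,0,0.004],"dr":[0,0,0]},{"grip":1.0,"xyz":[0,0,0.008],"dr":[0,0,0]},{"grip":1.0,"xyz":[0,0,0.008],"dr":[0,0,0]},{"grip":1.0,"xyz":[0,0,0.008],"dr":[0,0,0]}]'
python3 -m jog '[{"grip":1.0,"xyz":[0,0,0.001],"dr":[-0.001,0,0]},{"grip":1.0,"xyz":[0,0,0.001],"dr":[-0.001,0,0]},{"grip":1.0,"xyz":[0,0,0.001],"dr":[-0.001,0,0]}]'
python3 - <<'E'
from h import *
s=ctrl.get_state(); print(s['eef_pos'],s['contact_force'],s['tcp_rot'],s['wrist_torque'])
E
```

```text
time: 21.85
eef_pos: [0.4921, -0.3605, 0.0354]
tcp_rot: [1.0, -0.006, 0.0, 0.001]
contact_force: [-0.1, -0.4, -2.5]
opening: 0.195
time: 22.1
eef_pos: [0.4921, -0.3605, 0.0343]
tcp_rot: [1.0, -0.006, 0.0, 0.002]
contact_force: [0.3, 0.4, -0.7]
opening: 0.194
[ 0.49214095 -0.36054149  0.03426112] [ 0.27674216  0.35465396 -0.73124301] [ 9.99978990e-01 -6.24759556e-03  4.59755795e-04  1.66609081e-03] [-0.00534362 -0.02312874  0.04076789]
```

```bash
python3 -m jog '[{"grip":1.0,"xyz":[0,0,0.0006],"dr":[0.003,0.001,0]},{"grip":1.0,"xyz":[0,0,0.0006],"dr":[0.003,0.001,0]},{"grip":1.0,"xyz":[0,0,0.0006],"dr":[0.003,0.001,0]}]'
python3 - <<'E'
from h import *
s=ctrl.get_state(); print(s['eef_pos'],s['contact_force'],s['tcp_rot'],s['wrist_torque'])
E
```

```text
time: 22.35
eef_pos: [0.4922, -0.3606, 0.0339]
tcp_rot: [1.0, -0.006, 0.001, 0.0]
contact_force: [-1.1, 0.5, 1.3]
opening: 0.194
[ 0.49222269 -0.3605855   0.03392863] [-1.1210603   0.53432022  1.28209772] [ 9.99980762e-01 -6.12832923e-03  9.41280580e-04  1.80040753e-04] [ 0.03262926  0.06964952 -0.01699554]
```

```bash
python3 -m jog '[{"grip":0.6,"xyz":[0,0,0],"dr":[0,0,0]},{"grip":0.4,"xyz":[0,0,0],"dr":[0,0,0]},{"grip":0.2,"xyz":[0,0,0],"dr":[0,0,0]},{"grip":0.1,"xyz":[0,0,0],"dr":[0,0,0]},{"grip":0.0,"xyz":[0,0,0],"dr":[0,0,0]},{"grip":0.0,"xyz":[0,0,0],"dr":[0,0,0]},{"grip":0.0,"xyz":[0,0,0],"dr":[0,0,0]},{"grip":0.0,"xyz":[0,0,0],"dr":[0,0,0]}]'
python3 - <<'E'
from h import *
wsnap('pics/w21.png')
E
```

```text
time: 23.02
eef_pos: [0.4921, -0.3604, 0.0335]
tcp_rot: [1.0, -0.006, 0.001, 0.0]
contact_force: [0.3, -0.5, -0.3]
opening: 1.002
```

View pics/w21.png

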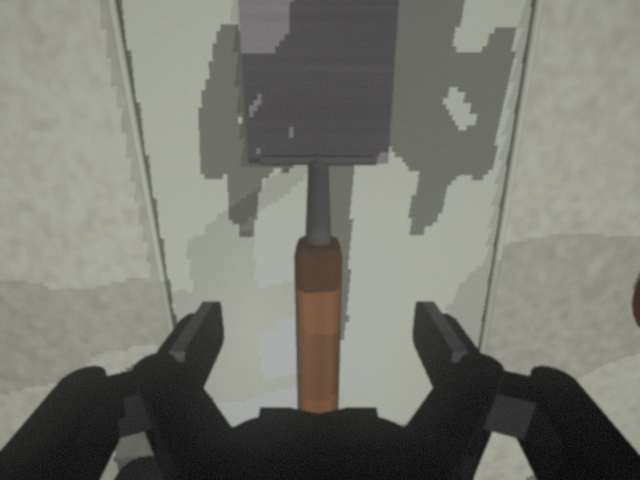

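The gripper is fully open and the handle stands free at columns 295–341. Retracting straight up.

```bash
python3 -m jog '[{"grip":0.0,"xyz":[0,0,-0.015],"dr":[0,0,0]},{"grip":0.0,"xyz":[0,0,-0.04],"dr":[0,0,0]},{"grip":0.0,"xyz":[0,0,-0.075],"dr":[0,0,0]},{"grip":0.0,"xyz":[0,0,-0.115],"dr":[0,0,0]},{"grip":0.0,"xyz":[0,0,-0.155],"dr":[0,0,0]},{"grip":0.0,"xyz":[0,0,-0.18],"dr":[0,0,0]},{"grip":0.0,"xyz":[0,0,-0.18],"dr":[0,0,0]},{"grip":0.0,"xyz":[0,0.03,-0.18],"dr":[0,0,0]},{"grip":0.0,"xyz":[0,0.07,-0.18],"dr":[0,0,0]},{"grip":0.0,"xyz":[-0.02,0.1,-0.18],"dr":[0,0,0]},{"grip":0.0,"xyz":[-0.02,0.1,-0.18],"dr":[0,0,0]},{"grip":0.0,"xyz":[-0.02,0.1,-0.18],"dr":[0,0,0]}]'
python3 - <<'E'
from h import *
print(ctrl.get_state()['eef_pos'])
cv2.imwrite('pics/s22.png',ctrl.read_camera('scene')[:,:,::-1]);cv2.imwrite('pics/t22.png',ctrl.read_camera('top')[:,:,::-1])
E
```

```text
time: 24.07
eef_pos: [0.4693, -0.4612, 0.2121]
tcp_rot: [1.0, -0.008, 0.0, -0.001]
contact_force: [-0.3, 0.0, -0.1]
opening: 1.0
[ 0.46926134 -0.46122809  0.21208821]
```

View pics/s22.png

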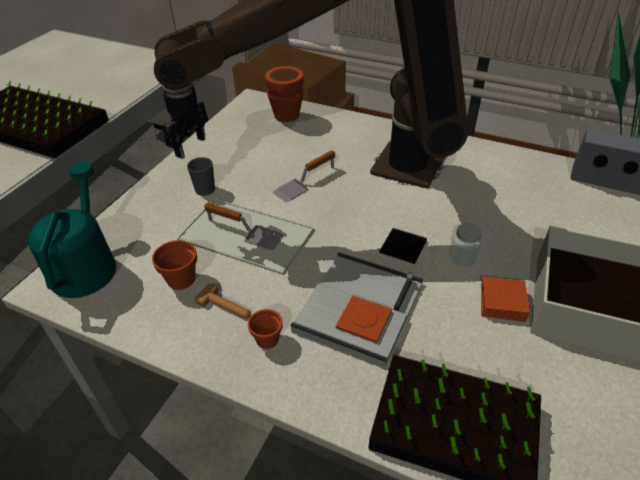

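View pics/t22.png

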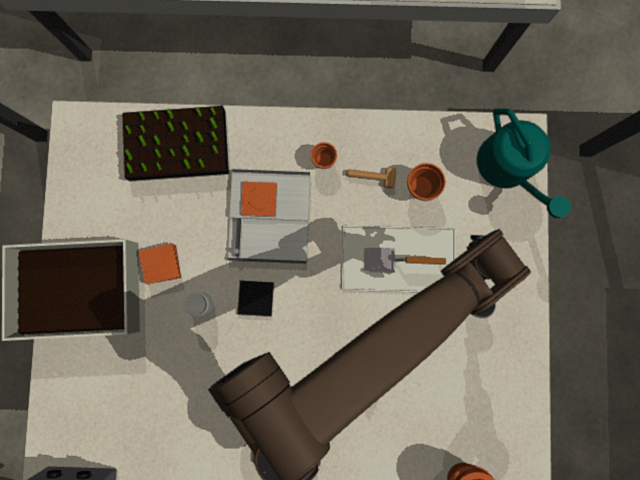

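The spatula is back in the tray at (378,260)–(445,261), the mat is on the shelf at (259,199), and the bystanders look unmoved. One numeric check of the mat, then I hand in.

Run:
```python
from h import *
np.set_printoptions(precision=4,suppress=True)
im=cv2.imread('pics/t22.png'); hsv=cv2.cvtColor(im,cv2.COLOR_BGR2HSV)
m=cv2.inRange(hsv,(3,120,50),(16,255,255)); q=np.zeros_like(m); q[172:225,232:300]=m[172:225,232:300]
c=max(cv2.findContours(q,cv2.RETR_EXTERNAL,cv2.CHAIN_APPROX_NONE)[0],key=cv2.contourArea)
b=cv2.boxPoints(cv2.minAreaRect(c))
a=np.radians(.7);
for p in b:
    w=onz('top',p,.033)-np.array([.6047,.1015,0]); print(p,1e3*np.array([np.cos(a)*w[0]-np.sin(a)*w[1],np.sin(a)*w[0]+np.cos(a)*w[1]]))
d=cv2.absdiff(cv2.imread('pics/top0.png'),im); 
for n,(x,y) in dict(pot_s=(323,155),pot_l=(426,182),dib=(370,177),stack=(160,263),black=(255,298)).items(): print(n,d[y-12:y+12,x-12:x+12].mean())
print(ctrl.sign_off())
```

```text
[240.5552 214.4503] [ 6.5361 55.9036]
[242.3177 180.9641] [105.4521  56.1693]
[276.3812 182.7569] [104.1108 -43.702 ]
[274.6188 216.2431] [  5.2698 -43.3742]
pot_s 6.207175925925926
pot_l 4.737847222222222
dib 10.95949074074074
stack 7.663773148148148
black 4.564236111111111
the job is handed in; nothing more can be done
None
```

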